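Clamp and lock a pack of brackets for gang drilling

ROBOT

A 7-joint arm with a two-finger parallel gripper is mounted at the origin on the work surface. World frame = base frame: x ahead of the robot, y to its left, z up, the work surface at z = 0. Lengths are in m, angles in rad, forces in N, time in s.
With the tool pointing down it reaches from about 0.425 to 0.925 m from the base axis. Payload 6.8 kg.
Tool frame: the origin (TCP) lies midway between the tips of the shut fingers; the grasp point (between the pads) lies 19 mm behind it (r.grip_depth is the distance from the TCP to the grasp point, in m); z points along the fingers, y is the line along which they close (so a half turn about z gives the same grasp; the last joint's range is limited). The gripper opens to 85 mm and grips with 20 to 120 N. Pads are 22 mm wide; open, the fingers measure 114 mm over their backs; the gripper's body (76 mm by 85 mm) begins 54 mm behind the grasp point. The pads swing forward as they close: fully open they stand 13 mm farther back than shut.
Start: joints at [-1.395, 0.477, 0.022, 1.555, -0.011, 1.109, -0.083], TCP at [0.189, 0.648, 0.231] pointing down, gripper open.
Joint ranges: [-2.96, 2.96], [-0.34, 2.1], [-1.41, 1.46], [0.24, 2.44], [-1.37, 4.51], [0.17, 1.92], [-2.96, 2.96]. Speed limits (rad/s): [2.39, 2.39, 3.14, 3.14, 3.14, 3.14, 3.14].

INTERFACE

Orientations are given as a rotation vector (axis times angle).
In Python, from bench import telemetry, grab_frame, calibration, order, silhouettes, r gives the robot as it stands.
- The arm moves only by the tool apply_moves, never from a script. Its argument "moves" is a list of rows, each a list of 7 numbers: the turn, a rotation vector about the tool's x, y, z scaled (see below), then the shift along the tool's x, y, z scaled (see below), then the opening, from -1 (shut) to 1 (fully open). A call has exactly 8 rows; each row shifts and turns the commanded pose from where the row before left it, along the tool's axes as they then stand; what a row does not reach is not made up. The controller multiplies each number of a shift by 1000 mm and each number of a turn by 6 degrees. A row lasts 1/12 s, in which the tool goes at most 41.7 mm and 7.16 degrees, less where a joint would pass 70% of its speed; a pose out of reach is approached as far as the arm can. A call with a number of a shift or a turn outside -1 to 1 is refused whole. A call with a gripper value outside its range is refused whole. The fingers move at their own pace and stop on an object; "grip_force" is the grip in N (left out, the last holds). Time passes only in rows, so rows that do not move let the fingers close, or fill a call up. It gives the time, the measured TCP pose, the force, the opening and the grip force at its end, in the units of the state.
- telemetry.get_obs(): the state, without advancing time (a new reading comes with each control period).
- grab_frame(name): name is "scene" or "top"; returns the picture (384x512x3 uint8, blue, green, red); there is no depth.
- calibration(name): a dict with "fx", "fy", "cx", "cy" (pixels), "k1" (the pictures are not rectified: a ray, as slopes to the right and down, at radius r is drawn at 1 + k1 r^2 times it, then the intrinsics apply), "world_from_camera" (4x4, takes a point from camera to world coordinates). Camera axes: x right, y down, z forward; pixel columns grow to the right and rows downward; lengths in m; the calibration is good to about 2 mm. A picture is of the moment at which its call begins. calibration takes no time and is no camera call.
- order.hand_in(): hands the job in; it is judged then, once.
Trained networks look in the newest picture that a camera, given by its name, has taken for a name from the list of things; names that differ only in an ending like _2 or _b are one class to them, and where a whole thing is asked for, a point or a joint stands for the part that bears it (a point fixed in the world has none). Each returns a list of dicts, best first, with "p" (0 to 1); they miss things now and then, are a little off and sometimes report something else, mostly with a low value. They report only what shows in the picture. A call takes as long as a camera call. They do not tell look-alikes from the thing itself.
- silhouettes(thing, camera): "mask" (384x512 bool, what is visible of it) and "extent" ([centre column, centre row, width, height] in pixels, round what is visible of it).
The state is a dict: "clock": time; "joints": joint angles; "qvel": joint speeds; "tau": joint torques, N m; "tcp_pos": TCP position; "orientation": TCP orientation; "contact_force": force on the tool from outside, world axes, zero at the start; "moment": the same for the moment, N m; "grip_width": finger opening in m; "gripper_force": force on a finger pad.
Only numpy, scipy, OpenCV 4.12 (cv2) and the standard library are available. Lean on these libraries where they do the work, as an engineer would, in place of code of your own. Each camera call takes 0.05 s, during which the arm holds its last target. There are 200 camera calls.

TASK

Get all the loose T-brackets ready to be drilled as one pack: take the wooden offcut out of the vise and drop it in the scrap tray, and stand every bracket upright on the vise bed, side by side, foot along the jaws and centred on them. Then crank the jaw up clockwise until the pack is clamped tight between both jaws, and only after that turn the lock collar clockwise until its tab sits on the white mark. Leave the other things on the bench where they are.

Things in the scene. Friction and masses are not known exactly. Their poses are not given: they have to be found in the camera images.
- vise_bed (a point): blue machine vise, place and yaw vary. Point on its bed (130 mm wide, top 20 mm above the bench) at the foot of the fixed jaw's steel face, mid-length. Axes: y = slide direction, fixed jaw's face is y = 0, sliding jaw at negative y; x along the jaws; z up. Both jaws are 120 mm long, tops 64 mm above the bench; the fixed one is 30 mm thick.
- fixed_jaw: the vise's fixed jaw; same origin axes as the vise, origin on bench level below vise_bed
- jaw_face (a point): centre of the sliding jaw's steel face, 42 mm above the bench; the jaw behind it is 30 mm thick. Axes as the vise.
- jaw (a joint): travel of the sliding jaw towards the fixed jaw, m. At 0 the gap between the jaw faces is 200 mm; the gap is 0.200 minus this value. Driven only by the crank, 8 mm of travel per rad.
- crank (a joint): angle of the crank, rad, growing clockwise seen from above, which closes the jaw (about 0 to 17 rad, several full turns); it stays where it is left. Needs about 3 N at the knob until the jaw meets the work.
- crank_axis (a point): point on the upright axis shared by crank and lock collar, 60 mm above the bench, 302 mm from the fixed jaw's face along the vise's -y. It stands in a round blue gear housing of radius 78 mm, 45 mm high.
- crank_knob (a point): middle of the crank's knob (upright black cylinder, 20 mm across, spins freely, from 87 to 131 mm above the bench) standing on the end of the steel crank arm, 45 mm from the axis. The top of the arm is 86 mm above the bench. This point is 108 mm above the bench.
- collar (a joint): angle of the lock collar, rad, growing clockwise seen from above; at 0 its tab points to the vise's -y, it can turn from -0.2 to 2.2. Locked at its white mark = 1.40. It stays where it is left.
- collar_tab (a point): outer part of the lock collar's tab. The collar is a dark knurled steel ring of radius 58 mm, captive round the spindle under the crank; its one tab is a radial bar 14 mm wide reaching from radius 58 to 100 mm, from 48 to 72 mm above the bench. This point is 85 mm from the axis, 60 mm above the bench, at mid-width.
- lock_mark (a point): the locked mark: a white radial line on top of the blue gear housing that runs on over a small blue index lug (26 mm wide, 34 mm high) sticking out of the housing to radius 107 mm. The point is 78 mm from the axis on that line, given at the tab's height, 60 mm above the bench.
- offcut: loose wooden offcut 90 (x) x 38 (y) x 36 mm high, lying in the vise at the start. Origin: centre of its underside.
- tray: fixed open grey plastic scrap tray 140 x 140 mm, 45 mm high, walls 5 mm. Origin: centre of its underside; z up.
- bracket0: loose cast aluminium bracket like an upside-down T, 0.35 kg; some starts lack it. Foot 110 (x) x 34 (y) x 22 mm high; on its middle an upright lug 40 (x) x 34 (y) mm rising to 54 mm over the underside, flush with the foot's long faces. Origin: centre of the underside; z up. Take it by the lug, across its 40 mm, so that neighbours can stand face to face.
- bracket1: loose cast aluminium bracket like an upside-down T, 0.35 kg; some starts lack it. Foot 110 (x) x 34 (y) x 22 mm high; on its middle an upright lug 40 (x) x 34 (y) mm rising to 54 mm over the underside, flush with the foot's long faces. Origin: centre of the underside; z up. Take it by the lug, across its 40 mm, so that neighbours can stand face to face.
- bracket2: loose cast aluminium bracket like an upside-down T, 0.35 kg; some starts lack it. Foot 110 (x) x 34 (y) x 22 mm high; on its middle an upright lug 40 (x) x 34 (y) mm rising to 54 mm over the underside, flush with the foot's long faces. Origin: centre of the underside; z up. Take it by the lug, across its 40 mm, so that neighbours can stand face to face.
- bracket3: loose cast aluminium bracket like an upside-down T, 0.35 kg; some starts lack it. Foot 110 (x) x 34 (y) x 22 mm high; on its middle an upright lug 40 (x) x 34 (y) mm rising to 54 mm over the underside, flush with the foot's long faces. Origin: centre of the underside; z up. Take it by the lug, across its 40 mm, so that neighbours can stand face to face.
- bracket4: loose cast aluminium bracket like an upside-down T, 0.35 kg; some starts lack it. Foot 110 (x) x 34 (y) x 22 mm high; on its middle an upright lug 40 (x) x 34 (y) mm rising to 54 mm over the underside, flush with the foot's long faces. Origin: centre of the underside; z up. Take it by the lug, across its 40 mm, so that neighbours can stand face to face.
- tin: bystander: upright tin, 60 mm across, 95 mm high; origin at its underside
- screwdriver: bystander: lying screwdriver
- tape: bystander: tape measure 70 x 40 x 62 mm
- mallet: bystander: lying hammer
- carton: bystander: carton 100 x 130 x 60 mm
- spray: bystander: upright white bottle 130 mm high
- brush: bystander: lying hand brush
There are look-alikes about, which are no part of the job. What is shaped like the offcut but purple is not meant.

How it is judged:
On the way, in this order (a step that is already met when the one before it is completed fails the run):
1. the offcut is in the scrap tray and every bracket stands on the vise bed between the jaws (x of bracket0 in the frame of vise_bed between -0.015 and 0.015 m and y of bracket0 in the frame of vise_bed between -0.2 and 0 m and z of each of bracket0, bracket1, bracket2, bracket3, bracket4 in the frame of vise_bed below 0.006 m and angle between each of bracket0, bracket1, bracket2, bracket3, bracket4's own z axis and vertical below 0.08 rad and x of bracket1 in the frame of vise_bed between -0.015 and 0.015 m and y of bracket1 in the frame of vise_bed between -0.2 and 0 m and x of bracket2 in the frame of vise_bed between -0.015 and 0.015 m and y of bracket2 in the frame of vise_bed between -0.2 and 0 m and x of bracket3 in the frame of vise_bed between -0.015 and 0.015 m and y of bracket3 in the frame of vise_bed between -0.2 and 0 m and x of bracket4 in the frame of vise_bed between -0.015 and 0.015 m and y of bracket4 in the frame of vise_bed between -0.2 and 0 m and x of offcut in the frame of tray between -0.065 and 0.065 m and y of offcut in the frame of tray between -0.065 and 0.065 m and z of offcut in the frame of tray below 0.045 m), for 0.2 s.
2. the pack is clamped between both jaws (contact force between each of jaw, fixed_jaw and anything else above 3 N), for 0.3 s.
3. with the pack clamped, the lock collar is turned to its mark (all of step 2 and value of joint collar between 1.28 and 1.52 rad), for 0.2 s.
At the end, for the whole second after the job is handed in: Every bracket stands on the vise bed (underside within 6 mm of it, upright within 0.08 rad), within 15 mm of the jaws' middle along the jaws; both jaws press on the pack with more than 3 N; the collar is within 0.12 rad of its locked mark; the offcut lies in the scrap tray; all at rest (all of step 1 and all of step 3 and linear speed of each of bracket0, bracket1, bracket2, bracket3, bracket4, offcut below 0.02 m/s and velocity of joint collar between -0.05 and 0.05 rad/s); the robot touches nothing.
It fails at once if a bystander is moved more than 40 mm (distance of any of tin, screwdriver, tape, mallet, carton, spray, brush from where it was at the start of the episode above 0.04 m).
Of bracket0, bracket1, bracket2, bracket3, bracket4 only 3 to 5 are there at a start; the rules pass over those that are not, and their reading is None.
At some moment in a run one of bracket0, bracket1, bracket2, bracket3, bracket4 may be knocked a few centimetres aside while the robot is not near it.
It also fails if it takes over 210 s, if anything falls off the work surface, if the arm or the gripper's body presses on something with over 40 N, if the wrist force passes 120 N, or if a joint passes its speed limit or range.

## Working session

There is one attempt and no reset: what is moved stays moved. The work goes in short steps, Python scripts to look and compute and a tool call to move; the robot and the scene stay as the last step left them, time stands still between calls to the robot, and variables do not carry over. Pictures are saved under pics/ and viewed, at most 14 in all, crops included, and the job is handed in when it is done.

Besides the shell and the picture viewer there is one more tool, called after "Emit:" in YAML: its name, and indented under it one key for each argument. apply_moves: Moves the arm, as the interface text tells. Its arguments: {"type":"object","properties":{"moves":{"type":"array"},"grip_force":{"type":"number"}},"required":["moves"]}

```bash
ls; mkdir -p pics; python3 - <<'E'
from bench import telemetry, grab_frame, calibration, order, silhouettes, r
import cv2, numpy as np
o=telemetry.get_obs(); print({k:np.round(v,4).tolist() for k,v in o.items()})
for n in("scene","top"):
    cv2.imwrite(f"pics/{n}0.png",grab_frame(n)); c=calibration(n); print(n,{k:np.round(v,4).tolist() for k,v in c.items()})
print(r.grip_depth)
E
```

```text
pics
{'clock': 0.0, 'joints': [-1.3951, 0.4778, 0.0224, 1.5565, -0.0115, 1.1093, -0.0831], 'qvel': [0.0004, -0.001, -0.0014, -0.0012, -0.0005, 0.0001, -0.0011], 'tau': [-0.0001, -59.6451, 1.6084, -28.1195, 0.0126, 0.0093, -0.0], 'tcp_pos': [0.1889, 0.6474, 0.2303], 'orientation': [-0.4443, -3.1099, 0.0029], 'contact_force': [-0.7528, 0.7301, 0.3925], 'moment': [-0.0007, 0.0243, 0.0122], 'gripper_force': 0.0, 'grip_width': 0.0855}
scene {'fx': 486.4498, 'fy': 486.4498, 'cx': 256.7488, 'cy': 193.5904, 'k1': -0.1922, 'world_from_camera': [[-0.6272, 0.4159, -0.6585, 1.3677], [0.7788, 0.342, -0.5258, 0.6826], [0.0066, -0.8426, -0.5384, 0.8233], [0.0, 0.0, 0.0, 1.0]]}
top {'fx': 416.5819, 'fy': 416.5819, 'cx': 259.1748, 'cy': 193.2761, 'k1': -0.0143, 'world_from_camera': [[0.0144, -0.9975, 0.0699, 0.3994], [-0.9999, -0.014, 0.0063, -0.0326], [-0.0053, -0.07, -0.9975, 1.3405], [0.0, 0.0, 0.0, 1.0]]}
0.0187
```

```bash
python3 - <<'E'
import cv2
for n in("scene","top"):
    cv2.imwrite(f"pics/{n}0b.png",cv2.resize(cv2.imread(f"pics/{n}0.png"),(800,600),interpolation=cv2.INTER_CUBIC))
E
```

```text
(no output)
```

View pics/top0b.png

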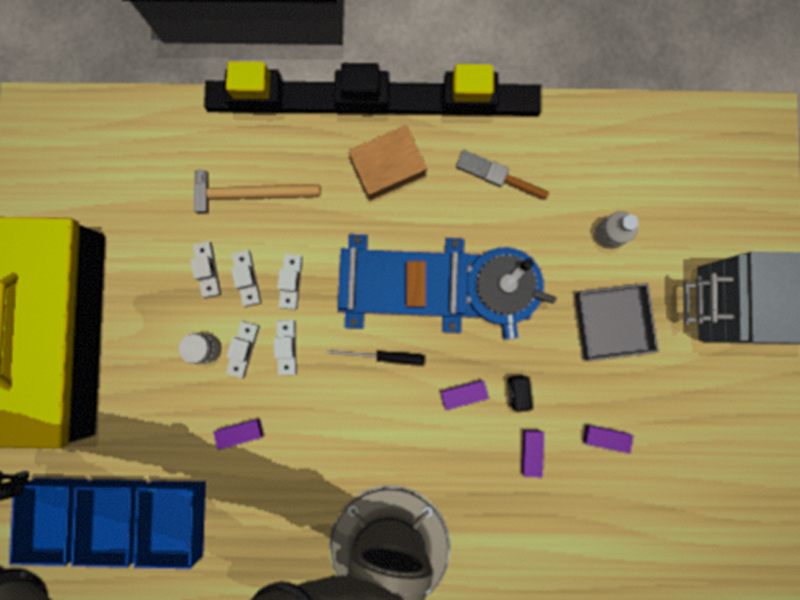

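View pics/scene0b.png

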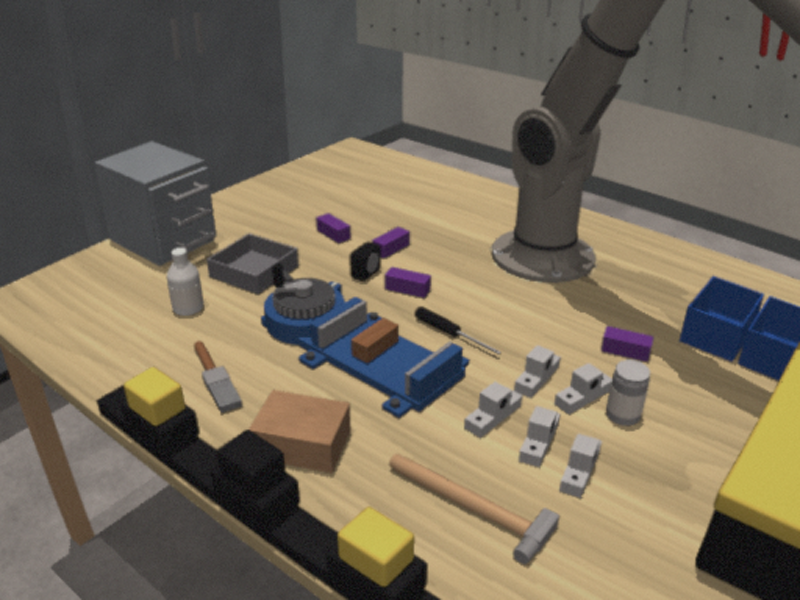

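The top view (800x600 scale) shows five upright brackets at (204,270), (245,278), (289,281), (242,350) and (285,347). The vise bed runs from x=345 to 470 at row 284, the crank is at (508,283), the tab at about (545,297) and the tray at (615,320).

The offcut candidates are the orange-brown block at (416,284) inside the vise, and purple blocks at (238,433), (464,394), (533,453) and (608,438). The one in the vise fits because it is wooden and lies in the vise. The purple ones are ruled out by the task text.

```bash
cat > h.py <<'E'
from bench import telemetry, grab_frame, calibration, order, silhouettes, r
import cv2, numpy as np
from scipy.optimize import minimize
C={n:calibration(n) for n in("scene","top")}
def proj(P,n):
    c=C[n]; M=np.linalg.inv(c["world_from_camera"]); p=np.asarray(P,float)@M[:3,:3].T+M[:3,3]
    s=p[:,:2]/p[:,2:]; s=s*(1+c["k1"]*(s**2).sum(1,keepdims=True))
    return s*[c["fx"],c["fy"]]+[c["cx"],c["cy"]]
def ray(uv,n,z):
    c=C[n]; d=(np.asarray(uv,float)-[c["cx"],c["cy"]])/[c["fx"],c["fy"]]; s=d.copy()
    for _ in range(20): s=d/(1+c["k1"]*(s**2).sum(-1,keepdims=True))
    W=np.asarray(c["world_from_camera"]); v=np.append(s,1)@W[:3,:3].T
    return (W[:3,3]+v*(z-W[2,3])/v[2])[:2]
def box(x0,x1,y0,y1,z0,z1): return np.array([[x,y,z] for x in(x0,x1) for y in(y0,y1) for z in(z0,z1)],float)
BR=[box(-.055,.055,-.017,.017,0,.022),box(-.02,.02,-.017,.017,.022,.054)]
OFF=[box(-.045,.045,-.019,.019,0,.036)]
TRAY=[box(-.07,.07,-.07,.07,0,.045)]
FJ=[box(-.06,.06,0,.03,.02,.064)]
def place(parts,x,y,a,z=0):
    c,s=np.cos(a),np.sin(a); R=np.array([[c,-s,0],[s,c,0],[0,0,1]])
    return [b@R.T+[x,y,z] for b in parts]
def render(parts,n,S=4):
    im=np.zeros((384*S,512*S),np.uint8)
    for b in parts:
        q=((proj(b,n)+.5)*S).astype(np.float32); cv2.fillConvexPoly(im,cv2.convexHull(q).round().astype(np.int32),255)
    return cv2.resize(im,(512,384),interpolation=cv2.INTER_AREA)/255.
def fit(parts,masks,x0,z=0):
    ms={n:cv2.GaussianBlur(m.astype(float),(0,0),.7) for n,m in masks.items()}
    def cost(p):
        t=0
        for n,m in ms.items():
            g=cv2.GaussianBlur(render(place(parts,p[0],p[1],p[2]/10,z),n),(0,0),.7); t+=((g-m)**2).sum()/m.sum()
        return t
    best=None
    for da in(0,):
        sx=np.array([x0[0],x0[1],x0[2]*10]); s=np.vstack([sx,sx+[.012,0,0],sx+[0,.012,0],sx+[0,0,2.5]])
        o=minimize(cost,sx,method="Nelder-Mead",options=dict(initial_simplex=s,xatol=2e-4,fatol=1e-4))
        o=minimize(cost,o.x,method="Nelder-Mead",options=dict(initial_simplex=np.vstack([o.x,o.x+[.004,0,0],o.x+[0,.004,0],o.x+[0,0,.6]]),xatol=1e-4,fatol=1e-5))
    return o.x[0],o.x[1],o.x[2]/10,o.fun
E
python3 - <<'E'
from h import *
import pickle
D={}
for n in("top","scene"):
    grab_frame(n)
    for t in("bracket0","offcut","tray","fixed_jaw","jaw","crank","crank_knob","collar_tab","vise_bed","lock_mark"):
        try: D[t,n]=silhouettes(t,n)
        except Exception as e: print(t,e); continue
        print(n,t,[(round(d["p"],2),np.round(d["extent"]).astype(int).tolist(),int(d["mask"].sum())) for d in D[t,n]])
pickle.dump(D,open("D.pkl","wb"))
E
```

```text
top bracket0 [(0.77, [184, 221, 13, 36], 376), (0.7, [159, 179, 16, 34], 453), (0.7, [186, 180, 18, 31], 426), (0.63, [132, 173, 20, 37], 529), (0.61, [155, 225, 15, 31], 428), (0.55, [285, 185, 148, 66], 5810)]
top offcut [(0.88, [268, 183, 13, 32], 353), (0.86, [391, 280, 32, 15], 429), (0.82, [298, 252, 31, 23], 387), (0.78, [152, 277, 38, 20], 417), (0.66, [342, 291, 17, 35], 424)]
top tray [(0.75, [395, 205, 51, 41], 2049)]
top fixed_jaw [(0.76, [221, 179, 15, 44], 409)]
top jaw [(0.28, [187, 183, 20, 37], 472)]
top crank []
top crank_knob [(0.74, [332, 176, 22, 19], 174)]
top collar_tab [(0.87, [330, 183, 53, 38], 1075), (0.27, [333, 254, 19, 27], 336)]
top vise_bed [(0.66, [286, 184, 140, 71], 5813), (0.38, [295, 181, 17, 38], 436)]
top lock_mark [(0.89, [286, 184, 144, 65], 5633), (0.56, [268, 182, 12, 31], 358)]
scene bracket0 [(0.93, [346, 280, 23, 38], 638), (0.91, [344, 237, 29, 33], 541), (0.85, [374, 248, 34, 31], 593), (0.78, [315, 265, 40, 36], 721), (0.72, [371, 299, 27, 40], 619), (0.61, [118, 184, 24, 42], 704)]
scene offcut [(0.97, [239, 217, 27, 26], 523), (0.93, [263, 181, 28, 22], 444), (0.73, [191, 276, 64, 52], 2343), (0.68, [250, 154, 22, 19], 290), (0.56, [403, 220, 37, 25], 526), (0.53, [213, 145, 23, 23], 312)]
scene tray [(0.77, [162, 169, 60, 42], 1402)]
scene fixed_jaw [(0.95, [277, 238, 38, 38], 796), (0.37, [219, 204, 37, 28], 695)]
scene jaw [(0.61, [216, 204, 36, 27], 647)]
scene crank [(0.78, [188, 180, 31, 24], 265), (0.42, [235, 168, 21, 24], 375)]
scene crank_knob [(0.71, [187, 177, 23, 22], 232)]
scene collar_tab [(0.91, [195, 188, 38, 33], 708)]
scene vise_bed [(0.81, [232, 217, 129, 102], 5296), (0.61, [187, 178, 26, 23], 260), (0.38, [234, 168, 22, 26], 375)]
scene lock_mark [(0.58, [234, 217, 135, 98], 5315)]
```

```bash
python3 - <<'E'
from h import *
import pickle
D=pickle.load(open("D.pkl","rb"))
def assoc(parts,t,topi,z=0,a0s=(0,),zc=.02):
    m=D[t,"top"][topi]; e=m["extent"]; g=ray(e[:2],"top",z+zc)
    uv=proj([[g[0],g[1],z+zc]],"scene")[0]
    best=min(D[t,"scene"],key=lambda d:np.hypot(*(np.array(d["extent"][:2])-uv)))
    dist=np.hypot(*(np.array(best["extent"][:2])-uv))
    out=[]
    for ms in ({"top":m["mask"],"scene":best["mask"]},{"top":m["mask"]},{"scene":best["mask"]}):
        f=min((fit(parts,ms,(g[0],g[1],a),z) for a in a0s),key=lambda f:f[3]); out.append(f)
    print(t,topi,"d",round(dist,1),[np.round(f,4).tolist() for f in out],flush=True); return out[0]
F={}
for i in range(5): F["b%d"%i]=assoc(BR,"bracket0",i,a0s=(-.3,0.,.3))
F["off"]=assoc(OFF,"offcut",0,.02,a0s=(-.1,.1))
F["tray"]=assoc(TRAY,"tray",0,a0s=(.1,))
F["fj"]=assoc(FJ,"fixed_jaw",0,a0s=(0.,),zc=.04)
pickle.dump(F,open("F.pkl","wb"))
# housing: blue colour
im=cv2.imread("pics/top0.png"); hsv=cv2.cvtColor(im,cv2.COLOR_BGR2HSV)
blue=((hsv[...,0]>98)&(hsv[...,0]<125)&(hsv[...,1]>110)&(hsv[...,2]>40)).astype(np.uint8)
blue[:140]=0;blue[230:]=0;blue[:,:200]=0
cv2.imwrite("pics/blue.png",blue*255)
S=5
ov={}
for n in("top","scene"):
    img=cv2.resize(cv2.imread(f"pics/{n}0.png"),None,fx=S,fy=S,interpolation=cv2.INTER_CUBIC)
    for k,f in F.items():
        P={"b":BR,"o":OFF,"t":TRAY,"f":FJ}[k[0]]
        for b in place(P,*f[:3],.02 if k=="off" else 0):
            q=((proj(b,n)+.5)*S); h=cv2.convexHull(q.astype(np.float32)).round().astype(np.int32)
            cv2.polylines(img,[h],True,(0,0,255),1)
            zt=b[:,2]>b[:,2].mean(); cv2.polylines(img,[cv2.convexHull(q[zt].astype(np.float32)).round().astype(np.int32)],True,(0,255,0),1)
    ov[n]=img
cv2.imwrite("pics/ov_top.png",ov["top"][150*S:250*S,110*S:430*S][:, :][::1])
a=ov["top"][145*S:245*S,115*S:275*S]; cv2.imwrite("pics/ovA.png",a)
a=ov["scene"][160*S:270*S,150*S:310*S]; cv2.imwrite("pics/ovB.png",a)
print(a.shape)
E
```

```text
bracket0 0 d 1.3 [[0.3993, 0.2164, 0.0628, 0.099], [0.3983, 0.216, 0.0411, 0.0768], [0.4011, 0.2162, 0.0836, 0.0119]]
bracket0 1 d 5.9 [[0.5385, 0.3018, 0.2294, 0.0362], [0.5361, 0.3026, 0.235, 0.0068], [0.5406, 0.3016, 0.2391, 0.0042]]
bracket0 2 d 5.4 [[0.5336, 0.2118, -0.0887, 0.0385], [0.5317, 0.2112, -0.0774, 0.0131], [0.5366, 0.2124, -0.097, 0.0102]]
bracket0 3 d 5.9 [[0.5552, 0.3844, 0.2127, 0.0442], [0.5542, 0.3853, 0.2176, 0.0176], [0.5564, 0.3841, 0.2105, 0.0139]]
bracket0 4 d 2.7 [[0.3926, 0.305, -0.2452, 0.1048], [0.3918, 0.3063, -0.2531, 0.0279], [0.3942, 0.3036, -0.2197, 0.063]]
offcut 0 d 3.5 [[0.5294, -0.0466, 0.0435, 0.0615], [0.5283, -0.0463, 0.0195, 0.0093], [0.5317, -0.0463, 0.0884, 0.0325]]
tray 0 d 1.8 [[0.4605, -0.4503, 0.1542, 0.1032], [0.4596, -0.4495, 0.145, 0.0307], [0.4628, -0.4492, 0.1406, 0.0682]]
fixed_jaw 0 d 3.4 [[0.5371, 0.0773, -0.0275, 0.039], [0.5351, 0.0773, -0.0271, 0.0169], [0.5399, 0.0774, -0.0306, 0.0091]]
(550, 800, 3)
```

View pics/ovA.png

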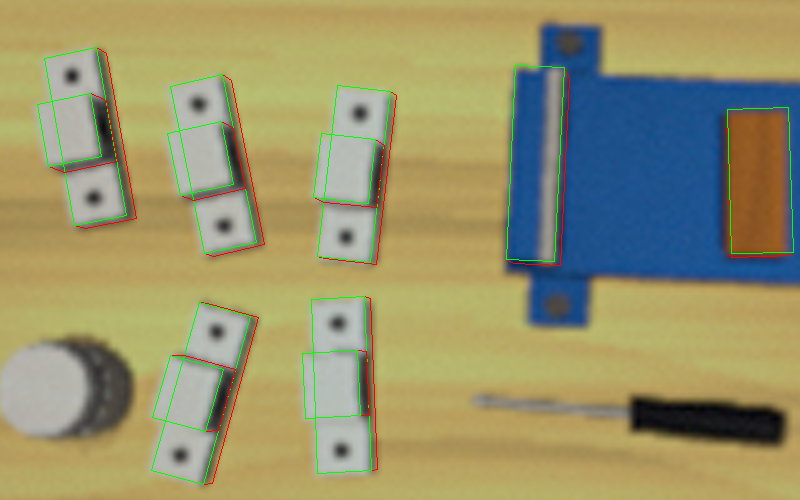

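View pics/ovB.png

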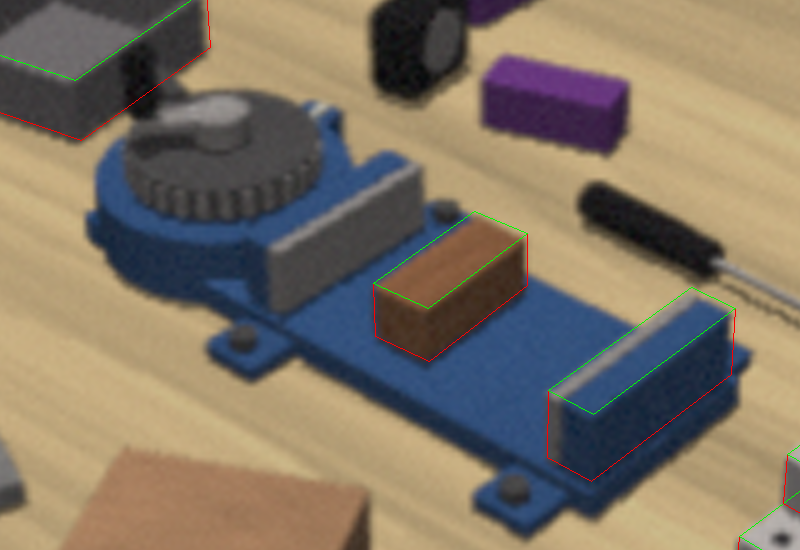

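```bash
python3 - <<'E'
from h import *
import pickle
D=pickle.load(open("D.pkl","rb"));F=pickle.load(open("F.pkl","rb"))
SJ=[box(-.06,.06,-.03,0,.02,.064)]
m=D["jaw","scene"][0]["mask"]
print("jaw scene",np.round(fit(SJ,{"scene":m},(.535,-.12,-.03)),4))
print("jaw top",np.round(fit(SJ,{"top":D["vise_bed","top"][1]["mask"]},(.535,-.12,-.03)),4))
def cyl(x,y,rad,z0,z1):
    t=np.linspace(0,2*np.pi,24,endpoint=False); return np.array([[x+rad*np.cos(a),y+rad*np.sin(a),z] for a in t for z in(z0,z1)])
for n in("top","scene"):
    print("knob",n,D["crank_knob",n][0]["extent"], "tab",D["collar_tab",n][0]["extent"])
x,y,a=F["fj"][:3]; a=-.0275
V=lambda vx,vy:np.array([x+np.cos(a)*vx-np.sin(a)*vy,y+np.sin(a)*vx+np.cos(a)*vy])
cx,cy=V(0,-.302); print("axis",cx,cy)
S=8
im=cv2.resize(cv2.imread("pics/top0.png"),None,fx=S,fy=S,interpolation=cv2.INTER_CUBIC)
for P,col in((cyl(cx,cy,.078,.045,.045),(0,255,255)),(cyl(cx,cy,.058,.072,.072),(0,0,255))):
    cv2.polylines(im,[cv2.convexHull(((proj(P,"top")+.5)*S).astype(np.float32)).round().astype(np.int32)],True,col,1)
for b in place(SJ,*V(0,-.2),a):
    cv2.polylines(im,[((proj(b[b[:,2]>.06][[0,1,3,2]],"top")+.5)*S).round().astype(np.int32)],True,(0,255,0),1)
cv2.imwrite("pics/crk.png",im[148*S:220*S,272*S:368*S])
E
```

```text
jaw scene [ 0.5327 -0.1167  0.0135  0.0336]
jaw top [ 0.5293 -0.1169 -0.0167  0.0319]
knob top [331.9, 176.0, 22.0, 19.0] tab [330.1, 182.7, 53.3, 37.8]
knob scene [186.8, 177.4, 22.7, 21.9] tab [194.9, 187.6, 37.6, 33.4]
axis 0.5287535852397185 -0.22453593115794407
```

View pics/crk.png

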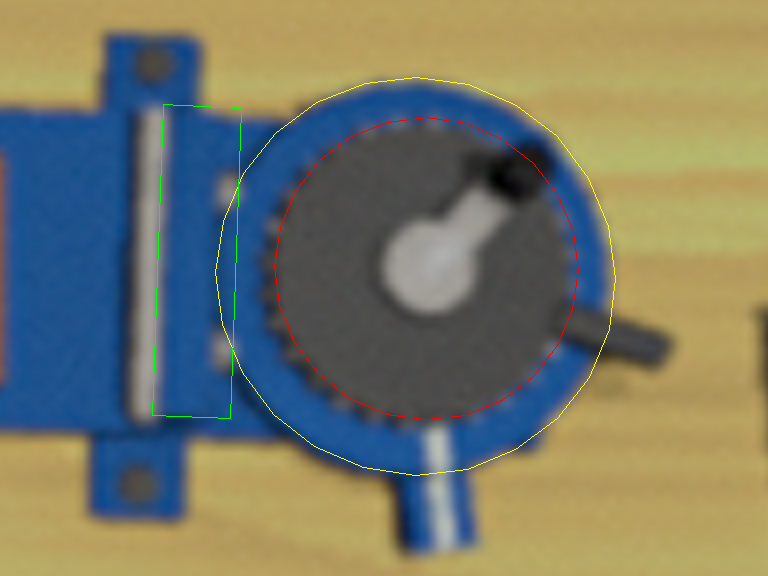

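The crop confirms the offcut as the orange block in the vise. The jaw gap is about 190 mm, the crank axis is near (.528,-.224), and the knob and tab positions are visible. I'll go to the offcut first.

Emit:
apply_moves:
  moves:
    - [0,0,-1,0,0,0,0.45]
    - [0,0,-1,0,0,0,0.45]
    - [0,0,-1,0,0,0,0.45]
    - [0,0,-0.13,0,0,0,0.45]
    - [0,0,0,-0.0155,-0.0354,0.004,0.45]
    - [0,0,0,-0.0155,-0.0354,0.004,0.45]
    - [0,0,0,-0.0155,-0.0354,0.004,0.45]
    - [0,0,0,-0.0155,-0.0354,0.004,0.45]
  grip_force: 60

```text
clock: 1.87
tcp_pos: [0.2577, 0.5077, 0.2151]
orientation: [-0.065, 3.141, 0.0]
contact_force: [0.3, -0.5, 0.4]
grip_width: 0.0622
gripper_force: 0.0
```

Emit:
apply_moves:
  moves:
    - [0,0,0,-0.0155,-0.0354,0.004,0.45]
    - [0,0,0,-0.0155,-0.0354,0.004,0.45]
    - [0,0,0,-0.0155,-0.0354,0.004,0.45]
    - [0,0,0,-0.0155,-0.0354,0.004,0.45]
    - [0,0,0,-0.0155,-0.0354,0.004,0.45]
    - [0,0,0,-0.0155,-0.0354,0.004,0.45]
    - [0,0,0,-0.0155,-0.0354,0.004,0.45]
    - [0,0,0,-0.0155,-0.0354,0.004,0.45]

```text
clock: 2.53
tcp_pos: [0.3941, 0.2302, 0.1835]
orientation: [-0.065, 3.14, 0.001]
contact_force: [1.6, -0.9, 0.0]
grip_width: 0.0618
gripper_force: 0.0
```

Emit:
apply_moves:
  moves:
    - [0,0,0,-0.0155,-0.0354,0.004,0.45]
    - [0,0,0,-0.0155,-0.0354,0.004,0.45]
    - [0,0,0,-0.0155,-0.0354,0.004,0.45]
    - [0,0,0,-0.0155,-0.0354,0.004,0.45]
    - [0,0,0,-0.0155,-0.0354,0.004,0.45]
    - [0,0,0,-0.0155,-0.0354,0.004,0.45]
    - [0,0,0,-0.0155,-0.0354,0.004,0.45]
    - [0,0,0,-0.0155,-0.0354,0.004,0.45]

```text
clock: 3.2
tcp_pos: [0.5306, -0.0475, 0.1514]
orientation: [-0.065, 3.14, 0.0]
contact_force: [0.7, -0.0, -1.1]
grip_width: 0.0617
gripper_force: 0.0
```

Emit:
apply_moves:
  moves:
    - [0,0,0,0,0,0.031,0.45]
    - [0,0,0,0,0,0.031,0.45]
    - [0,0,0,0,0,0.031,0.45]
    - [0,0,0,0,0,0.031,0.45]
    - [0,0,0,0,0,0,-1]
    - [0,0,0,0,0,0,-1]
    - [0,0,0,0,0,0,-1]
    - [0,0,0,0,0,0,-1]

```text
clock: 3.87
tcp_pos: [0.5313, -0.0457, 0.0293]
orientation: [-0.068, 3.138, 0.0]
contact_force: [0.4, 0.3, -1.6]
grip_width: 0.0373
gripper_force: 62.5
```

Emit:
apply_moves:
  moves:
    - [0,0,0,0,0,-0.02,-1]
    - [0,0,0,0,0,-0.03,-1]
    - [0,0,0,0,0,-0.04,-1]
    - [0,0,0,0,0,-0.04,-1]
    - [0,0,0,0,0,-0.035,-1]
    - [0,0,1,0,0,0,-1]
    - [0,0,1,0,0,0,-1]
    - [0,0,1,0,0,0,-1]

```text
clock: 4.53
tcp_pos: [0.5307, -0.0456, 0.1953]
orientation: [0.431, 3.107, 0.003]
contact_force: [-0.5, -0.4, -2.0]
grip_width: 0.037
gripper_force: 62.4
```

Emit:
apply_moves:
  moves:
    - [0,0,1,0,0,0,-1]
    - [0,0,1,0,0,0,-1]
    - [0,0,1,0,0,0,-1]
    - [0,0,1,0,0,0,-1]
    - [0,0,1,0,0,0,-1]
    - [0,0,1,0,0,0,-1]
    - [0,0,1,0,0,0,-1]
    - [0,0,1,0,0,0,-1]

```text
clock: 5.2
tcp_pos: [0.5302, -0.0455, 0.1942]
orientation: [1.659, 2.666, 0.004]
contact_force: [-0.2, 0.3, -1.5]
grip_width: 0.0369
gripper_force: 62.4
```

Emit:
apply_moves:
  moves:
    - [0,0,1,0,0,0,-1]
    - [0,0,1,0,0,0,-1]
    - [0,0,1,0,0,0,-1]
    - [0,0,1,0,0,0,-1]
    - [0,0,0.67,0,0,0,-1]
    - [0,0,0,-0.0368,-0.0054,0,-1]
    - [0,0,0,-0.0368,-0.0054,0,-1]
    - [0,0,0,-0.0368,-0.0054,0,-1]

```text
clock: 5.87
tcp_pos: [0.5111, -0.156, 0.1942]
orientation: [2.247, 2.194, 0.005]
contact_force: [0.0, -0.8, -1.4]
grip_width: 0.0374
gripper_force: 62.5
```

Emit:
apply_moves:
  moves:
    - [0,0,0,-0.0368,-0.0054,0,-1]
    - [0,0,0,-0.0368,-0.0054,0,-1]
    - [0,0,0,-0.0368,-0.0054,0,-1]
    - [0,0,0,-0.0368,-0.0054,0,-1]
    - [0,0,0,-0.0368,-0.0054,0,-1]
    - [0,0,0,-0.0368,-0.0054,0,-1]
    - [0,0,0,-0.0368,-0.0054,0,-1]
    - [0,0,0,-0.0368,-0.0054,0,-1]

```text
clock: 6.53
tcp_pos: [0.4598, -0.4504, 0.1944]
orientation: [2.248, 2.19, 0.003]
contact_force: [0.8, -0.2, -1.3]
grip_width: 0.0367
gripper_force: 62.5
```

Emit:
apply_moves:
  moves:
    - [0,0,0,0,0,0.033,-1]
    - [0,0,0,0,0,0.033,-1]
    - [0,0,0,0,0,0.033,-1]
    - [0,0,0,0,0,0.033,-1]
    - [0,0,0,0,0,0.03,-1]
    - [0,0,0,0,0,0,0.4]
    - [0,0,0,0,0,0,0.4]
    - [0,0,0,0,0,0,0.4]

```text
clock: 7.2
tcp_pos: [0.4611, -0.4502, 0.0333]
orientation: [2.248, 2.189, 0.001]
contact_force: [1.3, 0.1, 1.3]
grip_width: 0.0596
gripper_force: 0.0
```

Emit:
apply_moves:
  moves:
    - [0,0,0,0,0,-0.02,0.4]
    - [0,0,0,0,0,-0.035,0.4]
    - [0,0,0,0,0,-0.035,0.4]
    - [0,0,0,0,0,-0.035,0.4]
    - [0,0,0,0,0,-0.037,0.4]
    - [0,0,0,0,0,0,0.4]
    - [0,0,0,0,0,0,0.4]
    - [0,0,0,0,0,0,0.4]

```text
clock: 7.87
tcp_pos: [0.4603, -0.4491, 0.1946]
orientation: [2.248, 2.19, 0.002]
contact_force: [-0.4, 0.1, -0.5]
grip_width: 0.0595
gripper_force: 0.0
```

```bash
cat >> h.py <<'E'
VX,VY,VA=.5371,.0773,-.0275
def tov(p): d=np.array(p[:2])-[VX,VY]; c,s=np.cos(VA),np.sin(VA); return np.array([c*d[0]+s*d[1],-s*d[0]+c*d[1]])
def look(known=(),tag="x"):
    "measure the brackets; vise-frame positions"
    S={}
    for n in("top","scene"):
        cv2.imwrite(f"pics/{tag}_{n}.png",grab_frame(n)); S[n]=[d for d in silhouettes("bracket0",n) if d["p"]>.25 and d["mask"].sum()<900]
    t=telemetry.get_obs(); print("clock %.2f"%t["clock"],"tcp v(mm)",np.round(1000*tov(t["tcp_pos"]),1),"z",round(t["tcp_pos"][2],4))
    for m in S["top"]:
        g0=ray(m["extent"][:2],"top",.02); z=.02 if -.2<tov(g0)[1]<0 else 0; g=ray(m["extent"][:2],"top",z+.02); uv=proj([[*g,z+.02]],"scene")[0]
        ms={"top":m["mask"]}
        c=[d for d in S["scene"] if np.hypot(*(np.array(d["extent"][:2])-uv))<9]
        if c: ms["scene"]=c[0]["mask"]
        f=min((fit(BR,ms,(*g,a),z) for a in(-.3,.0,.3)),key=lambda q:q[3])
        v=tov(f); print("bracket world",np.round(f[:2],4),"v(mm)",np.round(1000*v,1),"yaw-vise deg %.1f"%np.degrees(f[2]-VA),"cost %.3f"%f[3],len(ms),"p %.2f"%m["p"])
E
python3 -c "
from h import *
look(tag='l1')
im=cv2.imread('pics/l1_top.png')[190:225,360:430]; cv2.imwrite('pics/tr.png',cv2.resize(im,None,fx=5,fy=5))
for d in silhouettes('offcut','top'): print(d['p'],d['extent'])"
```

```text
clock 8.07 tcp v(mm) [ -63.2 -527.5] z 0.1916
bracket world [0.3989 0.2164] v(mm) [-142.   135.2] yaw-vise deg 4.6 cost 0.125 2 p 0.97
bracket world [0.5333 0.211 ] v(mm) [ -7.4 133.5] yaw-vise deg -3.4 cost 0.086 2 p 0.93
bracket world [0.3925 0.3053] v(mm) [-150.8  224. ] yaw-vise deg -12.9 cost 0.054 2 p 0.78
bracket world [0.5559 0.3854] v(mm) [ 10.3 308.5] yaw-vise deg 12.6 cost 0.075 2 p 0.76
bracket world [0.3909 0.3863] v(mm) [-154.6  304.8] yaw-vise deg 78.1 cost 0.432 1 p 0.73
bracket world [0.5389 0.3018] v(mm) [ -4.4 224.5] yaw-vise deg 15.6 cost 0.028 2 p 0.61
bracket world [ 0.5425 -0.2445] v(mm) [  14.2 -321.6] yaw-vise deg -50.2 cost 1.168 1 p 0.54
0.85 [297.5, 254.9, 32.8, 21.1]
0.78 [393.1, 206.6, 29.9, 14.0]
0.58 [152.1, 279.5, 32.9, 24.8]
```

Emit:
apply_moves:
  moves:
    - [0,0,0,0.0389,0.0033,0,0.45]
    - [0,0,0,0.0389,0.0033,0,0.45]
    - [0,0,0,0.0389,0.0033,0,0.45]
    - [0,0,0,0.0389,0.0033,0,0.45]
    - [0,0,0,0.0389,0.0033,0,0.45]
    - [0,0,0,0.0389,0.0033,0,0.45]
    - [0,0,0,0.0389,0.0033,0,0.45]
    - [0,0,0,0.0389,0.0033,0,0.45]

```text
clock: 8.78
tcp_pos: [0.4939, -0.1366, 0.1919]
orientation: [-2.25, -2.191, 0.001]
contact_force: [0.6, 0.5, 0.5]
grip_width: 0.0619
gripper_force: 0.0
```

Emit:
apply_moves:
  moves:
    - [0,0,0,0.0389,0.0033,0,0.45]
    - [0,0,0,0.0389,0.0033,0,0.45]
    - [0,0,0,0.0389,0.0033,0,0.45]
    - [0,0,0,0.0389,0.0033,0,0.45]
    - [0,0,0,0.0389,0.0033,0,0.45]
    - [0,0,0,0.0389,0.0033,0,0.45]
    - [0,0,0,0.0389,0.0033,0,0.45]
    - [0,0,0,0.0389,0.0033,0,0.45]

```text
clock: 9.45
tcp_pos: [0.5285, 0.1738, 0.1919]
orientation: [-2.25, -2.192, 0.001]
contact_force: [0.1, 0.4, 0.5]
grip_width: 0.0619
gripper_force: 0.0
```

Emit:
apply_moves:
  moves:
    - [0,0,0,0.0386,0.003,0,0.45]
    - [0,0,0,0,0,0.03,0.45]
    - [0,0,0.5,0,0,0.03,0.45]
    - [0,0,0,0,0,0.03,0.45]
    - [0,0,0,0,0,0,0.45]
    - [0,0,0,0,0,0,0.45]
    - [0,0,0,0,0,0,0.45]
    - [0,0,0,0,0,0,0.45]

```text
clock: 10.12
tcp_pos: [0.5344, 0.2107, 0.1042]
orientation: [2.307, 2.131, 0.005]
contact_force: [-0.2, -0.1, 0.1]
grip_width: 0.0622
gripper_force: 0.0
```

```bash
python3 -c "
from h import *
look(tag='l2')
t=telemetry.get_obs();print(np.round(t['tcp_pos'],4),np.round(t['orientation'],4))"
```

```text
clock 10.32 tcp v(mm) [ -7.2 133.4] z 0.1035
bracket world [0.3995 0.2173] v(mm) [-141.4  136.2] yaw-vise deg 7.3 cost 0.070 2 p 0.75
bracket world [0.533  0.2094] v(mm) [ -7.8 131.9] yaw-vise deg -3.3 cost 0.232 2 p 0.67
[0.5336 0.2108 0.1035] [2.3069 2.1323 0.0034]
```

Emit:
apply_moves:
  moves:
    - [0,0,0,0,0,0.03,0.45]
    - [0,0,0,0,0,0.03,0.45]
    - [0,0,0,0,0,0.0195,0.45]
    - [0,0,0,0,0,0,-1]
    - [0,0,0,0,0,0,-1]
    - [0,0,0,0,0,0,-1]
    - [0,0,0,0,0,0,-1]
    - [0,0,0,0,0,0,-1]

```text
clock: 10.98
tcp_pos: [0.5334, 0.2109, 0.0239]
orientation: [2.307, 2.132, 0.003]
contact_force: [-0.6, -0.5, -5.0]
grip_width: 0.0391
gripper_force: 62.7
```

Emit:
apply_moves:
  moves:
    - [0,0,0,0,0,-0.02,-1]
    - [0,0,0,0,0,-0.03,-1]
    - [0,0,0,0,0,-0.03,-1]
    - [0,0,0,0,0,-0.03,-1]
    - [0,0,-0.5,0,0,-0.03,-1]
    - [0,0,0,0,0,0,-1]
    - [0,0,0,0,0,0,-1]
    - [0,0,0,0,0,0,-1]

```text
clock: 11.65
tcp_pos: [0.532, 0.2105, 0.1623]
orientation: [-2.25, -2.191, 0.001]
contact_force: [-0.4, -0.0, -4.3]
grip_width: 0.0394
gripper_force: 63.1
```

```bash
python3 -c "
from h import *
t=telemetry.get_obs();print(np.round(t['tcp_pos'],4),np.round(t['orientation'],4),1000*tov(t['tcp_pos']),t['grip_width'])"
```

```text
[0.532  0.2105 0.1623] [-2.2501e+00 -2.1911e+00  1.0000e-03] [ -8.71458065 133.03228188] 0.039356122141292096
```

Emit:
apply_moves:
  moves:
    - [0,0,0,-0.039,0.002,0,-1]
    - [0,0,0,-0.039,0.002,0,-1]
    - [0,0,0,-0.039,0.002,0,-1]
    - [0,0,0,-0.039,0.002,0,-1]
    - [0,0,0,0,0,0.03,-1]
    - [0,0,0,0,0,0.03,-1]
    - [0,0,0,0,0,0.025,-1]
    - [0,0,0,0,0,0,-1]

```text
clock: 12.32
tcp_pos: [0.5317, 0.0536, 0.0721]
orientation: [-2.247, -2.187, 0.016]
contact_force: [-0.9, -0.4, -4.9]
grip_width: 0.0392
gripper_force: 62.8
```

Emit:
apply_moves:
  moves:
    - [0,0,0,0,0,0.02,-1]
    - [0,0,0,0,0,0.0125,-1]
    - [0,0,0,0.002,0,0,-1]
    - [0,0,0,0.0025,0,0,-1]
    - [0,0,0,0,0,0,-1]
    - [0,0,0,0,0,0,-1]
    - [0,0,0,0,0,0,-1]
    - [0,0,0,0,0,0,-1]

```text
clock: 12.98
tcp_pos: [0.5373, 0.0591, 0.0459]
orientation: [2.25, 2.192, 0.002]
contact_force: [-1.4, -0.2, -4.8]
grip_width: 0.0395
gripper_force: 63.6
```

```bash
python3 -c "
from h import *
t=telemetry.get_obs();print(np.round(t['tcp_pos'],4),1000*tov(t['tcp_pos']),t['contact_force'])"
```

```text
[0.5373 0.0591 0.0459] [  0.70532502 -18.18045126] [-1.42227924 -0.22726713 -4.83677293]
```

Emit:
apply_moves:
  moves:
    - [0,0,0,0,0,0.0012,-1]
    - [0,0,0,0,0,0,-1]
    - [0,0,0,0,0,0,0.45]
    - [0,0,0,0,0,0,0.45]
    - [0,0,0,0,0,0,0.45]
    - [0,0,0,0,0,-0.02,0.45]
    - [0,0,0,0,0,-0.035,0.45]
    - [0,0,0,0,0,-0.035,0.45]

```text
clock: 13.65
tcp_pos: [0.5362, 0.0584, 0.1346]
orientation: [-2.25, -2.191, 0.004]
contact_force: [0.1, 0.3, 0.8]
grip_width: 0.0622
gripper_force: 0.0
```

Emit:
apply_moves:
  moves:
    - [0,0,0,0.039,0,-0.02,0.45]
    - [0,0,0,0.039,0,0,0.45]
    - [0,0,0,0.039,0,0,0.45]
    - [0,0,0,0.039,0,0,0.45]
    - [0,0,0,0,0,0,0.45]
    - [0,0,0,0,0,0,0.45]
    - [0,0,0,0,0,0,0.45]
    - [0,0,0,0,0,0,0.45]

```text
clock: 14.32
tcp_pos: [0.5412, 0.2111, 0.1532]
orientation: [2.252, 2.189, -0.001]
contact_force: [0.5, 0.1, 0.1]
grip_width: 0.0617
gripper_force: 0.0
```

```bash
python3 -c "
from h import *
look(tag='l3')"
```

```text
clock 14.52 tcp v(mm) [  0.4 134.4] z 0.1533
bracket world [0.5366 0.061 ] v(mm) [ -0.1 -16.3] yaw-vise deg 0.9 cost 0.010 1 p 0.82
bracket world [0.399  0.2159] v(mm) [-141.8  134.8] yaw-vise deg 4.7 cost 0.035 2 p 0.76
```

Emit:
apply_moves:
  moves:
    - [0,0,0,0,-0.0355,0,0.45]
    - [0,0,0,0,-0.0355,0,0.45]
    - [0,0,0,0,-0.0355,0,0.45]
    - [0,0,0,0,-0.0355,0,0.45]
    - [0,0,-0.8,0,0,0.03,0.45]
    - [0,0,0,0,0,0.03,0.45]
    - [0,0,0,0,0,0,0.45]
    - [0,0,0,0,0,0,0.45]

```text
clock: 15.18
tcp_pos: [0.3986, 0.2154, 0.0928]
orientation: [2.159, 2.282, -0.005]
contact_force: [-0.6, 0.6, 0.6]
grip_width: 0.0619
gripper_force: 0.0
```

```bash
python3 -c "
from h import *
look(tag='l4')"
```

```text
clock 15.38 tcp v(mm) [-140.4  135.6] z 0.0944
bracket world [0.5563 0.3846] v(mm) [ 10.8 307.7] yaw-vise deg 14.1 cost 0.043 2 p 0.82
bracket world [0.5386 0.0583] v(mm) [  2. -19.] yaw-vise deg 2.5 cost 0.861 2 p 0.79
bracket world [0.5381 0.3021] v(mm) [ -5.2 224.7] yaw-vise deg 15.3 cost 0.036 2 p 0.64
bracket world [0.3993 0.2137] v(mm) [-141.5  132.6] yaw-vise deg 6.5 cost 0.372 2 p 0.58
```

Emit:
apply_moves:
  moves:
    - [0,0,0,0,0,0.03,0.45]
    - [0,0,0,0,0,0.03,0.45]
    - [0,0,0,0,0,0.0095,0.45]
    - [0,0,0,0,0,0,-1]
    - [0,0,0,0,0,0,-1]
    - [0,0,0,0,0,0,-1]
    - [0,0,0,0,0,0,-1]
    - [0,0,0,0,0,0,-1]

```text
clock: 16.05
tcp_pos: [0.3996, 0.2171, 0.0246]
orientation: [2.156, 2.284, 0.003]
contact_force: [-0.5, 0.3, -2.7]
grip_width: 0.039
gripper_force: 60.9
```

Emit:
apply_moves:
  moves:
    - [0,0,0,0,0,-0.02,-1]
    - [0,0,0,0,0,-0.03,-1]
    - [0,0,0,0,0,-0.03,-1]
    - [0,0,0,0,0,-0.03,-1]
    - [0,0,0.8,0,0,-0.03,-1]
    - [0,0,0,0,0,0,-1]
    - [0,0,0,0,0,0,-1]
    - [0,0,0,0,0,0,-1]

```text
clock: 16.72
tcp_pos: [0.3982, 0.2166, 0.1632]
orientation: [-2.248, -2.194, 0.001]
contact_force: [-0.9, -0.1, -2.9]
grip_width: 0.039
gripper_force: 61.7
```

```bash
python3 -c "
from h import *
t=telemetry.get_obs();print(np.round(t['tcp_pos'],4),np.round(t['orientation'],4),1000*tov(t['tcp_pos']),t['grip_width'])"
```

```text
[0.3982 0.2166 0.1632] [-2.2481e+00 -2.1935e+00  7.0000e-04] [-142.632259    135.40039821] 0.03903587879723288
```

Emit:
apply_moves:
  moves:
    - [0,0,0,-0.0318,0.0237,0,-1]
    - [0,0,0,-0.0318,0.0237,0,-1]
    - [0,0,0,-0.0318,0.0237,0,-1]
    - [0,0,0,-0.0318,0.0237,0,-1]
    - [0,0,0,-0.0318,0.0237,0,-1]
    - [0,0,0,-0.0318,0.0237,0,-1]
    - [0,0,0,0,0,0.03,-1]
    - [0,0,0,0,0,0.03,-1]

```text
clock: 17.38
tcp_pos: [0.5377, 0.0187, 0.1024]
orientation: [2.254, 2.185, 0.001]
contact_force: [0.3, 2.0, -4.0]
grip_width: 0.0389
gripper_force: 61.9
```

Emit:
apply_moves:
  moves:
    - [0,0,0,0,0,0,-1]
    - [0,0,0,0,0,0.025,-1]
    - [0,0,0,0,0,0.02,-1]
    - [0,0,0,0,0,0.013,-1]
    - [0,0,0,0.002,0,0,-1]
    - [0,0,0,0.0025,0,0,-1]
    - [0,0,0,0,0,0,-1]
    - [0,0,0,0,0,0,-1]

```text
clock: 18.05
tcp_pos: [0.5363, 0.0269, 0.0459]
orientation: [-2.25, -2.193, -0.0]
contact_force: [-0.1, -0.2, -2.8]
grip_width: 0.0387
gripper_force: 64.8
```

```bash
python3 -c "
from h import *
t=telemetry.get_obs();print(np.round(t['tcp_pos'],4),1000*tov(t['tcp_pos']),t['contact_force'])"
```

```text
[0.5363 0.0269 0.0459] [  0.54614435 -50.42184568] [-0.09962852 -0.22908176 -2.7884878 ]
```

Emit:
apply_moves:
  moves:
    - [0,0,0,0,0,0.001,-1]
    - [0,0,0,0,0,0,-1]
    - [0,0,0,0,0,0,0.45]
    - [0,0,0,0,0,0,0.45]
    - [0,0,0,0,0,0,0.45]
    - [0,0,0,0,0,-0.02,0.45]
    - [0,0,0,0,0,-0.035,0.45]
    - [0,0,0,0,0,-0.055,0.45]

```text
clock: 18.72
tcp_pos: [0.5347, 0.0265, 0.1409]
orientation: [-2.249, -2.191, 0.006]
contact_force: [1.5, 0.7, 0.9]
grip_width: 0.0619
gripper_force: 0.0
```

```bash
python3 -c "
from h import *
look(tag='l5')"
```

```text
clock 18.92 tcp v(mm) [  1.5 -50.2] z 0.1425
bracket world [0.3933 0.3049] v(mm) [-150.   223.5] yaw-vise deg -13.3 cost 0.050 2 p 0.94
bracket world [0.5553 0.3849] v(mm) [  9.7 308. ] yaw-vise deg 13.7 cost 0.041 2 p 0.79
bracket world [0.5388 0.302 ] v(mm) [ -4.4 224.6] yaw-vise deg 15.2 cost 0.049 2 p 0.71
```

Emit:
apply_moves:
  moves:
    - [0,0,0,0.0393,-0.0008,0,0.45]
    - [0,0,0,0.0393,-0.0008,0,0.45]
    - [0,0,0,0.0393,-0.0008,0,0.45]
    - [0,0,0,0.0393,-0.0008,0,0.45]
    - [0,0,0,0.0393,-0.0008,0,0.45]
    - [0,0,0,0.0393,-0.0008,0,0.45]
    - [0,0,0,0.0393,-0.0008,0,0.45]
    - [0,0,0,0,0,0,0.45]

```text
clock: 19.58
tcp_pos: [0.535, 0.3124, 0.1389]
orientation: [-2.234, -2.203, -0.0]
contact_force: [0.2, 1.2, 0.4]
grip_width: 0.0617
gripper_force: 0.0
```

Emit:
apply_moves:
  moves:
    - [0,0,-1,0,0,0.02,0.45]
    - [0,0,-1,0,0,0.02,0.45]
    - [0,0,-0.5,0,0,0.02,0.45]
    - [0,0,0,0,0,0,0.45]
    - [0,0,0,0,0,0,0.45]
    - [0,0,0,0,0,0,0.45]
    - [0,0,0,0,0,0,0.45]
    - [0,0,0,0,0,0,0.45]

```text
clock: 20.25
tcp_pos: [0.5386, 0.3021, 0.0823]
orientation: [1.946, 2.466, 0.003]
contact_force: [-0.5, 1.0, 0.0]
grip_width: 0.0618
gripper_force: 0.0
```

```bash
python3 -c "
from h import *
look(tag='l6')"
```

```text
clock 20.45 tcp v(mm) [ -5.2 224.7] z 0.0818
bracket world [0.5396 0.0592] v(mm) [  3. -18.] yaw-vise deg 1.7 cost 0.793 2 p 0.83
bracket world [0.5399 0.3003] v(mm) [ -3.3 223. ] yaw-vise deg 15.0 cost 0.170 2 p 0.65
bracket world [0.3934 0.3049] v(mm) [-149.9  223.5] yaw-vise deg -13.3 cost 0.035 2 p 0.62
bracket world [ 0.5341 -0.1346] v(mm) [   2.8 -211.9] yaw-vise deg 0.0 cost 0.081 1 p 0.59
```

Emit:
apply_moves:
  moves:
    - [0,0,0,0,0,0.03,0.45]
    - [0,0,0,0,0,0.02,0.45]
    - [0,0,0,0,0,0.0078,0.45]
    - [0,0,0,0,0,0,-1]
    - [0,0,0,0,0,0,-1]
    - [0,0,0,0,0,0,-1]
    - [0,0,0,0,0,0,-1]
    - [0,0,0,0,0,0,-1]

```text
clock: 21.12
tcp_pos: [0.5382, 0.302, 0.0242]
orientation: [1.945, 2.467, 0.002]
contact_force: [-0.5, -0.2, -2.8]
grip_width: 0.039
gripper_force: 61.0
```

Emit:
apply_moves:
  moves:
    - [0,0,0,0,0,-0.02,-1]
    - [0,0,0,0,0,-0.03,-1]
    - [0,0,0,0,0,-0.03,-1]
    - [0,0,0.5,0,0,-0.03,-1]
    - [0,0,1,0,0,-0.03,-1]
    - [0,0,1,0,0,0,-1]
    - [0,0,0,0,0,0,-1]
    - [0,0,0,0,0,0,-1]

```text
clock: 21.78
tcp_pos: [0.5373, 0.3019, 0.1634]
orientation: [-2.246, -2.196, 0.001]
contact_force: [-0.8, 0.6, -3.5]
grip_width: 0.039
gripper_force: 61.5
```

```bash
python3 -c "
from h import *
look(tag='l7')
t=telemetry.get_obs();print(np.round(t['tcp_pos'],4),np.round(t['orientation'],4),1000*tov(t['tcp_pos']),t['grip_width'])"
```

```text
clock 21.98 tcp v(mm) [ -6.1 224.1] z 0.1624
bracket world [0.3933 0.3056] v(mm) [-150.   224.3] yaw-vise deg -14.2 cost 0.049 2 p 0.86
bracket world [0.5384 0.0586] v(mm) [  1.8 -18.6] yaw-vise deg 5.4 cost 1.163 2 p 0.56
bracket world [0.5389 0.0246] v(mm) [  3.3 -52.6] yaw-vise deg 0.9 cost 0.744 2 p 0.55
bracket world [0.5536 0.3331] v(mm) [  9.4 256.1] yaw-vise deg 2.5 cost 0.511 1 p 0.52
[0.5372 0.3015 0.1624] [-2.2482 -2.1938  0.0032] [ -6.0613507 224.0750396] 0.03893453337879448
```

Emit:
apply_moves:
  moves:
    - [0,0,0,-0.0394,0.0008,0,-1]
    - [0,0,0,-0.0394,0.0008,0,-1]
    - [0,0,0,-0.0394,0.0008,0,-1]
    - [0,0,0,-0.0394,0.0008,0,-1]
    - [0,0,0,-0.0394,0.0008,0,-1]
    - [0,0,0,-0.0394,0.0008,0,-1]
    - [0,0,0,-0.0394,0.0008,0,-1]
    - [0,0,0,-0.0394,0.0008,0,-1]

```text
clock: 22.65
tcp_pos: [0.5354, -0.0154, 0.163]
orientation: [-2.249, -2.193, 0.001]
contact_force: [0.6, 0.2, -2.3]
grip_width: 0.0393
gripper_force: 61.3
```

Emit:
apply_moves:
  moves:
    - [0,0,0,0,0,0.03,-1]
    - [0,0,0,0,0,0.025,-1]
    - [0,0,0,0,0,0,-1]
    - [0,0,0,0,0,0,-1]
    - [0,0,0,0,0,0,-1]
    - [0,0,0,0,0,0,-1]
    - [0,0,0,0,0,0,-1]
    - [0,0,0,0,0,0,-1]

```text
clock: 23.32
tcp_pos: [0.5367, -0.013, 0.1094]
orientation: [2.249, 2.193, 0.002]
contact_force: [0.4, 0.2, -2.8]
grip_width: 0.039
gripper_force: 61.5
```

```bash
python3 -c "
from h import *
t=telemetry.get_obs();print(np.round(t['tcp_pos'],4),1000*tov(t['tcp_pos']),t['contact_force'])
im=grab_frame('scene')[165:275,180:320]; cv2.imwrite('pics/v1.png',cv2.resize(im,None,fx=5,fy=5,interpolation=cv2.INTER_CUBIC))"
```

```text
[ 0.5367 -0.013   0.1094] [  2.11362271 -90.26792452] [ 0.40148984  0.17911377 -2.82600997]
```

View pics/v1.png

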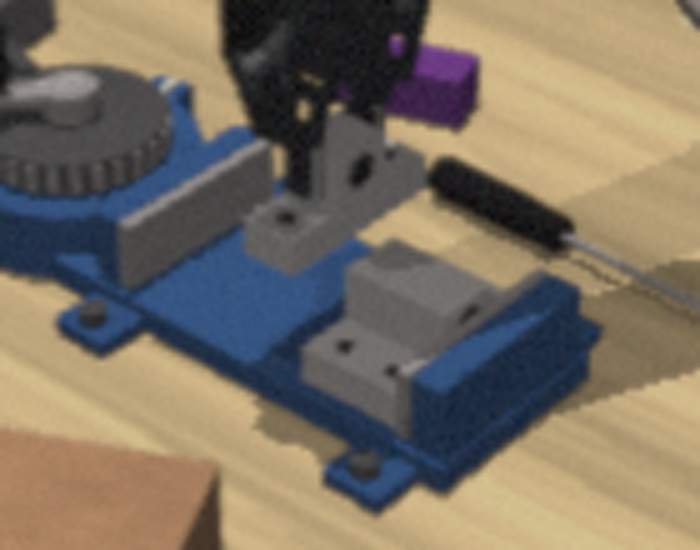

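The crop shows two brackets standing flush by the fixed jaw (crop ~(380,320)). The third is held level above the bed at (330,200).

Emit:
apply_moves:
  moves:
    - [0,0,0,0,0,0.03,-1]
    - [0,0,0,0,0,0.02,-1]
    - [0,0,0,0,0,0.013,-1]
    - [0,0,0,0,0,0,-1]
    - [0,0,0,0.002,0,0,-1]
    - [0,0,0,0.0025,0,0,-1]
    - [0,0,0,0,0,0,-1]
    - [0,0,0,0,0,0,-1]

```text
clock: 24.03
tcp_pos: [0.5366, -0.0085, 0.046]
orientation: [2.249, 2.193, 0.001]
contact_force: [0.5, 0.0, -3.1]
grip_width: 0.0394
gripper_force: 63.4
```

Emit:
apply_moves:
  moves:
    - [0,0,0,0,0,0.0015,-1]
    - [0,0,0,0,0,0,-1]
    - [0,0,0,0,0,0,0.45]
    - [0,0,0,0,0,0,0.45]
    - [0,0,0,0,0,0,0.45]
    - [0,0,0,0,0,-0.02,0.45]
    - [0,0,0,0,0,-0.035,0.45]
    - [0,0,0,0,0,-0.04,0.45]

```text
clock: 24.7
tcp_pos: [0.5347, -0.0092, 0.1388]
orientation: [-2.249, -2.19, 0.006]
contact_force: [2.0, 1.0, 0.3]
grip_width: 0.062
gripper_force: 0.0
```

```bash
python3 -c "
from h import *
look(tag='l8')"
```

```text
clock 24.90 tcp v(mm) [  2.3 -86. ] z 0.1401
bracket world [0.3938 0.3052] v(mm) [-149.5  223.8] yaw-vise deg -13.2 cost 0.048 2 p 0.88
bracket world [0.5556 0.3852] v(mm) [ 10.1 308.3] yaw-vise deg 13.9 cost 0.050 2 p 0.73
```

Emit:
apply_moves:
  moves:
    - [0,0,0,0.0394,0.0008,0,0.45]
    - [0,0,0,0.0394,0.0008,0,0.45]
    - [0,0,0,0.0394,0.0008,0,0.45]
    - [0,0,0,0.0394,0.0008,0,0.45]
    - [0,0,0,0.0394,0.0008,0,0.45]
    - [0,0,0,0.0394,0.0008,0,0.45]
    - [0,0,0,0.0394,0.0008,0,0.45]
    - [0,0,0,0.0394,0.0008,0,0.45]

```text
clock: 25.57
tcp_pos: [0.5495, 0.3075, 0.1372]
orientation: [-2.25, -2.192, 0.004]
contact_force: [0.7, -1.0, -0.8]
grip_width: 0.0615
gripper_force: 0.0
```

Emit:
apply_moves:
  moves:
    - [0,0,0,0.0394,0.0008,0,0.45]
    - [0,0,0,0.0394,0.0008,0,0.45]
    - [0,0,-1,0,0,0.02,0.45]
    - [0,0,-1,0,0,0.02,0.45]
    - [0,0,-0.3,0,0,0.02,0.45]
    - [0,0,0,0,0,0,0.45]
    - [0,0,0,0,0,0,0.45]
    - [0,0,0,0,0,0,0.45]

```text
clock: 26.23
tcp_pos: [0.5548, 0.3843, 0.0791]
orientation: [1.973, 2.445, -0.001]
contact_force: [0.1, -0.3, 0.9]
grip_width: 0.062
gripper_force: 0.0
```

```bash
python3 -c "
from h import *
look(tag='l9')"
```

```text
clock 26.43 tcp v(mm) [  9.6 308.1] z 0.0802
bracket world [ 0.5384 -0.001 ] v(mm) [  3.5 -78.2] yaw-vise deg 17.2 cost 1.051 2 p 0.91
bracket world [0.3912 0.3064] v(mm) [-152.2  225. ] yaw-vise deg -12.9 cost 0.007 1 p 0.90
bracket world [0.5558 0.3841] v(mm) [ 10.3 307.2] yaw-vise deg 13.8 cost 0.204 2 p 0.71
bracket world [0.539  0.0597] v(mm) [  2.4 -17.5] yaw-vise deg 2.6 cost 1.145 2 p 0.70
bracket world [0.5386 0.0249] v(mm) [  2.9 -52.3] yaw-vise deg 1.4 cost 0.838 2 p 0.68
bracket world [ 0.5498 -0.251 ] v(mm) [  21.8 -327.8] yaw-vise deg -43.9 cost 0.697 1 p 0.32
```

Emit:
apply_moves:
  moves:
    - [0,0,0,0,0,0.03,0.45]
    - [0,0,0,0,0,0.018,0.45]
    - [0,0,0,0,0,0.0078,0.45]
    - [0,0,0,0,0,0,-1]
    - [0,0,0,0,0,0,-1]
    - [0,0,0,0,0,0,-1]
    - [0,0,0,0,0,0,-1]
    - [0,0,0,0,0,0,-1]

```text
clock: 27.1
tcp_pos: [0.5547, 0.3849, 0.0239]
orientation: [1.971, 2.447, 0.001]
contact_force: [-0.9, -0.7, -0.5]
grip_width: 0.0393
gripper_force: 62.2
```

Emit:
apply_moves:
  moves:
    - [0,0,0,0,0,-0.02,-1]
    - [0,0,0,0,0,-0.03,-1]
    - [0,0,0,0,0,-0.03,-1]
    - [0,0,0.3,0,0,-0.03,-1]
    - [0,0,1,0,0,-0.03,-1]
    - [0,0,1,0,0,0,-1]
    - [0,0,0,0,0,0,-1]
    - [0,0,0,0,0,0,-1]

```text
clock: 27.77
tcp_pos: [0.5537, 0.3847, 0.1629]
orientation: [-2.246, -2.196, 0.001]
contact_force: [-0.6, 0.2, -5.1]
grip_width: 0.0393
gripper_force: 62.1
```

```bash
python3 -c "
from h import *
t=telemetry.get_obs();print(np.round(t['tcp_pos'],4),np.round(t['orientation'],4),1000*tov(t['tcp_pos']),t['grip_width'])
S=7
im=cv2.resize(cv2.imread('pics/l9_top.png'),None,fx=S,fy=S,interpolation=cv2.INTER_CUBIC)
c,s=np.cos(VA),np.sin(VA)
for k,yc in enumerate((-17,-51.2,-86)):
  v=np.array([0,yc/1000]); w=(VX-.002+c*v[0]-s*v[1],VY+s*v[0]+c*v[1])
  for b in place(BR,*w,VA,.02):
    q=((proj(b,'top')+.5)*S); zt=b[:,2]>b[:,2].mean(); cv2.polylines(im,[cv2.convexHull(q[zt].astype(np.float32)).round().astype(np.int32)],True,(0,255,0) if k%2 else (0,0,255),1)
cv2.imwrite('pics/v2.png',im[150*S:215*S,212*S:315*S])"
```

```text
[0.5537 0.3847 0.1629] [-2.2464e+00 -2.1957e+00  1.4000e-03] [  8.16195061 307.74751748] 0.03931709197400475
```

View pics/v2.png

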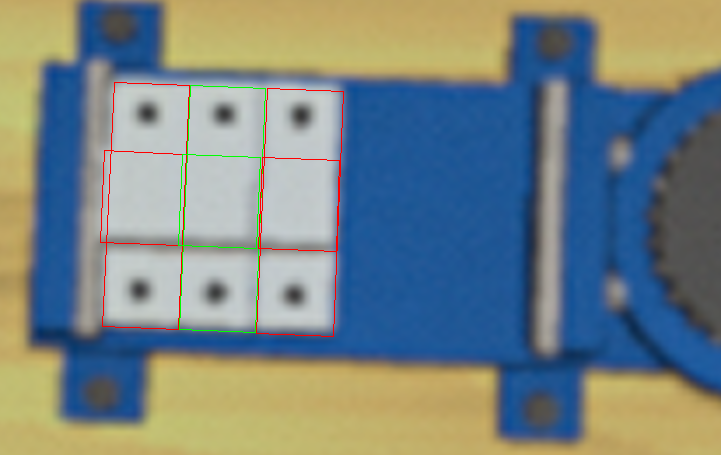

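The overlay matches the three placed brackets to about 1 mm, with roughly 85 mm of free bed left before the sliding jaw at crop column 537. I'll place the fourth.

Emit:
apply_moves:
  moves:
    - [0,0,0,-0.0394,-0.0007,0,-1]
    - [0,0,0,-0.0394,-0.0007,0,-1]
    - [0,0,0,-0.0394,-0.0007,0,-1]
    - [0,0,0,-0.0394,-0.0007,0,-1]
    - [0,0,0,-0.0394,-0.0007,0,-1]
    - [0,0,0,-0.0394,-0.0007,0,-1]
    - [0,0,0,-0.0394,-0.0007,0,-1]
    - [0,0,0,-0.0394,-0.0007,0,-1]

```text
clock: 28.43
tcp_pos: [0.5391, 0.0679, 0.1621]
orientation: [-2.245, -2.196, 0.003]
contact_force: [0.4, -0.1, -3.9]
grip_width: 0.0393
gripper_force: 62.0
```

Emit:
apply_moves:
  moves:
    - [0,0,0,-0.0394,-0.0007,0,-1]
    - [0,0,0,-0.0394,-0.0007,0,-1]
    - [0,0,0,-0.0394,-0.0007,0,-1]
    - [0,0,0,0,0,0.03,-1]
    - [0,0,0,0,0,0.025,-1]
    - [0,0,0,0,0,0,-1]
    - [0,0,0,0,0,0,-1]
    - [0,0,0,0,0,0,-1]

```text
clock: 29.1
tcp_pos: [0.5356, -0.0482, 0.1086]
orientation: [2.248, 2.194, -0.001]
contact_force: [0.1, -0.6, -4.2]
grip_width: 0.0392
gripper_force: 62.1
```

```bash
python3 -c "
from h import *
t=telemetry.get_obs();print(np.round(t['tcp_pos'],4),np.round(t['orientation'],4),1000*tov(t['tcp_pos']),t['grip_width'])"
```

```text
[ 0.5356 -0.0482  0.1086] [ 2.2483e+00  2.1943e+00 -6.0000e-04] [   1.98038383 -125.44569559] 0.0391753556121336
```

Emit:
apply_moves:
  moves:
    - [0,0,0,0,0,0.03,-1]
    - [0,0,0,0,0,0.02,-1]
    - [0,0,0,0,0,0.0125,-1]
    - [0,0,0,0,0,0,-1]
    - [0,0,0,0.002,0,0,-1]
    - [0,0,0,0.0025,0,0,-1]
    - [0,0,0,0,0,0,-1]
    - [0,0,0,0,0,0,-1]

```text
clock: 29.77
tcp_pos: [0.5362, -0.0434, 0.0466]
orientation: [2.249, 2.193, 0.002]
contact_force: [-0.5, 0.4, -3.3]
grip_width: 0.0392
gripper_force: 62.7
```

Emit:
apply_moves:
  moves:
    - [0,0,0,0,0,0.0013,-1]
    - [0,0,0,0,0,0,-1]
    - [0,0,0,0,0,0,0.45]
    - [0,0,0,0,0,0,0.45]
    - [0,0,0,0,0,0,0.45]
    - [0,0,0,0,0,-0.02,0.45]
    - [0,0,0,0,0,-0.035,0.45]
    - [0,0,0,0,0,-0.04,0.45]

```text
clock: 30.43
tcp_pos: [0.5341, -0.0441, 0.1392]
orientation: [-2.249, -2.19, 0.005]
contact_force: [0.9, -0.4, 0.6]
grip_width: 0.0621
gripper_force: 0.0
```

```bash
python3 -c "
from h import *
look(tag='l10')"
```

```text
clock 30.63 tcp v(mm) [   2.7 -120.9] z 0.1405
bracket world [0.3933 0.3049] v(mm) [-150.   223.5] yaw-vise deg -13.3 cost 0.056 2 p 0.83
bracket world [0.541  0.0603] v(mm) [  4.4 -16.9] yaw-vise deg -0.4 cost 1.217 2 p 0.57
```

Emit:
apply_moves:
  moves:
    - [0,0,0,0.0344,-0.0152,0,0.45]
    - [0,0,0,0.0344,-0.0152,0,0.45]
    - [0,0,0,0.0344,-0.0152,0,0.45]
    - [0,0,0,0.0344,-0.0152,0,0.45]
    - [0,0,0,0.0344,-0.0152,0,0.45]
    - [0,0,0,0.0344,-0.0152,0,0.45]
    - [0,0,0,0.0344,-0.0152,0,0.45]
    - [0,0,0,0.0344,-0.0152,0,0.45]

```text
clock: 31.3
tcp_pos: [0.4193, 0.2355, 0.1383]
orientation: [-2.25, -2.192, 0.003]
contact_force: [-0.0, 0.5, -0.3]
grip_width: 0.0616
gripper_force: 0.0
```

Emit:
apply_moves:
  moves:
    - [0,0,0,0.0346,-0.0152,0,0.45]
    - [0,0,0,0.0346,-0.0152,0,0.45]
    - [0,0,1,0,0,0.02,0.45]
    - [0,0,1,0,0,0.02,0.45]
    - [0,0,0.2,0,0,0.02,0.45]
    - [0,0,0,0,0,0,0.45]
    - [0,0,0,0,0,0,0.45]
    - [0,0,0,0,0,0,0.45]

```text
clock: 31.97
tcp_pos: [0.3929, 0.304, 0.0796]
orientation: [2.487, 1.919, -0.001]
contact_force: [-0.0, 0.3, -0.2]
grip_width: 0.0619
gripper_force: 0.0
```

```bash
python3 -c "
from h import *
look(tag='l11')"
```

```text
clock 32.17 tcp v(mm) [-150.1  223.4] z 0.0802
bracket world [0.5384 0.0587] v(mm) [  1.8 -18.6] yaw-vise deg 4.0 cost 1.013 2 p 0.91
bracket world [ 0.5383 -0.0111] v(mm) [  3.6 -88.3] yaw-vise deg 3.1 cost 0.642 2 p 0.73
bracket world [0.3938 0.3027] v(mm) [-149.5  221.4] yaw-vise deg -9.8 cost 0.371 2 p 0.65
bracket world [0.5375 0.0246] v(mm) [  1.9 -52.6] yaw-vise deg 1.0 cost 0.842 2 p 0.61
bracket world [ 0.5324 -0.0375] v(mm) [  -1.5 -114.9] yaw-vise deg 14.4 cost 0.865 2 p 0.60
```

Emit:
apply_moves:
  moves:
    - [0,0,0,0,0,0.03,0.45]
    - [0,0,0,0,0,0.018,0.45]
    - [0,0,0,0,0,0.0078,0.45]
    - [0,0,0,0,0,0,-1]
    - [0,0,0,0,0,0,-1]
    - [0,0,0,0,0,0,-1]
    - [0,0,0,0,0,0,-1]
    - [0,0,0,0,0,0,-1]

```text
clock: 32.83
tcp_pos: [0.3929, 0.3048, 0.0243]
orientation: [-2.487, -1.919, -0.002]
contact_force: [-0.5, -0.3, 0.3]
grip_width: 0.0392
gripper_force: 61.4
```

Emit:
apply_moves:
  moves:
    - [0,0,0,0,0,-0.02,-1]
    - [0,0,0,0,0,-0.03,-1]
    - [0,0,0,0,0,-0.03,-1]
    - [0,0,-0.2,0,0,-0.03,-1]
    - [0,0,-1,0,0,-0.03,-1]
    - [0,0,-1,0,0,0,-1]
    - [0,0,0,0,0,0,-1]
    - [0,0,0,0,0,0,-1]

```text
clock: 33.5
tcp_pos: [0.392, 0.3043, 0.1636]
orientation: [-2.253, -2.188, 0.0]
contact_force: [-0.0, 0.5, -3.7]
grip_width: 0.0388
gripper_force: 61.8
```

```bash
python3 -c "
from h import *
t=telemetry.get_obs();print(np.round(t['tcp_pos'],4),np.round(t['orientation'],4),1000*tov(t['tcp_pos']),t['grip_width'])
S=7
im=cv2.resize(grab_frame('top'),None,fx=S,fy=S,interpolation=cv2.INTER_CUBIC)
c,s=np.cos(VA),np.sin(VA)
for k,yc in enumerate((-17,-51.2,-86,-120.7,-160,-167)):
  v=np.array([0,yc/1000]); w=(VX-.002+c*v[0]-s*v[1],VY+s*v[0]+c*v[1])
  for b in place(BR,*w,VA,.02):
    q=((proj(b,'top')+.5)*S); zt=b[:,2]>b[:,2].mean(); cv2.polylines(im,[cv2.convexHull(q[zt].astype(np.float32)).round().astype(np.int32)],True,(0,255,0) if k%2 else (0,0,255),1)
cv2.imwrite('pics/v3.png',im[150*S:215*S,212*S:315*S])"
```

```text
[0.392  0.3043 0.1636] [-2.2526e+00 -2.1884e+00  2.0000e-04] [-151.24546967  222.91786472] 0.038773453088120545
```

View pics/v3.png

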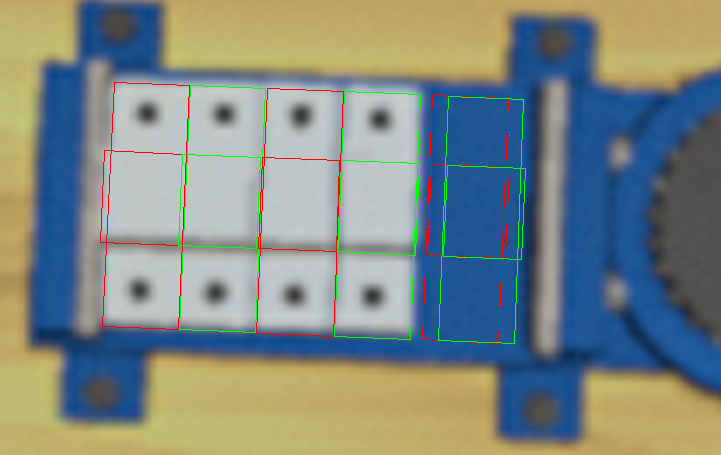

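Four brackets are packed and the last slot (crop column 430–520) is free. I'll place the fifth at y of about -160.

Emit:
apply_moves:
  moves:
    - [0,0,0,-0.035,0.0138,0,-1]
    - [0,0,0,-0.035,0.0138,0,-1]
    - [0,0,0,-0.035,0.0138,0,-1]
    - [0,0,0,-0.035,0.0138,0,-1]
    - [0,0,0,-0.035,0.0138,0,-1]
    - [0,0,0,-0.035,0.0138,0,-1]
    - [0,0,0,-0.035,0.0138,0,-1]
    - [0,0,0,-0.035,0.0138,0,-1]

```text
clock: 34.22
tcp_pos: [0.495, 0.0197, 0.1625]
orientation: [-2.253, -2.188, 0.004]
contact_force: [1.6, 0.7, -3.2]
grip_width: 0.0395
gripper_force: 61.8
```

Emit:
apply_moves:
  moves:
    - [0,0,0,-0.035,0.0138,0,-1]
    - [0,0,0,-0.035,0.0138,0,-1]
    - [0,0,0,-0.035,0.0138,0,-1]
    - [0,0,0,0,0,0.03,-1]
    - [0,0,0,0,0,0.025,-1]
    - [0,0,0,0,0,0,-1]
    - [0,0,0,0,0,0,-1]
    - [0,0,0,0,0,0,-1]

```text
clock: 34.88
tcp_pos: [0.5343, -0.0844, 0.1089]
orientation: [-2.251, -2.191, 0.001]
contact_force: [0.1, 1.1, -2.3]
grip_width: 0.0391
gripper_force: 61.7
```

```bash
python3 -c "
from h import *
t=telemetry.get_obs();print(np.round(t['tcp_pos'],4),np.round(t['orientation'],4),1000*tov(t['tcp_pos']),t['grip_width'])"
```

```text
[ 0.5343 -0.0844  0.1089] [-2.2511e+00 -2.1913e+00  1.2000e-03] [   1.65857723 -161.70695362] 0.039113862048024535
```

Emit:
apply_moves:
  moves:
    - [0,0,0,0,0,0.03,-1]
    - [0,0,0,0,0,0.02,-1]
    - [0,0,0,0,0,0.0135,-1]
    - [0,0,0,0,0,0,-1]
    - [0,0,0,0,0,0.0005,-1]
    - [0,0,0,0,0,0,-1]
    - [0,0,0,0,0,0,-1]
    - [0,0,0,0,0,0,0.45]

```text
clock: 35.55
tcp_pos: [0.535, -0.0844, 0.0454]
orientation: [2.249, 2.191, 0.002]
contact_force: [0.3, -0.0, 0.1]
grip_width: 0.0497
gripper_force: 0.0
```

Emit:
apply_moves:
  moves:
    - [0,0,0,0,0,0,0.45]
    - [0,0,0,0,0,0,0.45]
    - [0,0,0,0,0,-0.02,0.45]
    - [0,0,0,0,0,-0.035,0.45]
    - [0,0,0,0,0,-0.035,0.45]
    - [0,0,0,0,0,-0.035,0.45]
    - [0,0,0,0,0,-0.02,0.45]
    - [0,0,0,0,0,0,0.45]

```text
clock: 36.22
tcp_pos: [0.5371, -0.0853, 0.1942]
orientation: [2.247, 2.188, 0.01]
contact_force: [1.8, -0.2, -0.1]
grip_width: 0.0621
gripper_force: 0.0
```

```bash
python3 - <<'E'
from h import *
t=telemetry.get_obs();print(np.round(t['tcp_pos'],4),np.round(t['orientation'],4),1000*tov(t['tcp_pos']))
def cyl(x,y,rad,z0,z1):
    a=np.linspace(0,2*np.pi,24,endpoint=False); return np.array([[x+rad*np.cos(q),y+rad*np.sin(q),z] for q in a for z in(z0,z1)])
M={}
for n in("scene","top"):
    grab_frame(n); d=silhouettes("crank_knob",n); print(n,[(round(q['p'],2),q['extent']) for q in d])
    im=grab_frame(n)
    S=6
    b=cv2.resize(im,None,fx=S,fy=S,interpolation=cv2.INTER_CUBIC)
    c,s=np.cos(VA),np.sin(VA); 
    off=-.002 if n=="top" else .0025
    # axis and knob prediction vs angle: draw candidate knob tops at 5 deg steps
    ax=np.array([VX+off-s*-.302,VY+c*-.302])
    for deg in range(0,360,15):
        for z in(.131,):
            p=ax+.045*np.array([np.cos(np.radians(deg)),np.sin(np.radians(deg))]); q=(proj([[*p,z]],n)[0]+.5)*S
            cv2.circle(b,tuple(q.round().astype(int)),2,(0,0,255) if deg%90 else (0,255,0),-1)
    u=(proj([[*ax,.1]],n)[0]).astype(int)
    cv2.imwrite(f'pics/k_{n}.png',b[(u[1]-33)*S:(u[1]+33)*S,(u[0]-33)*S:(u[0]+33)*S])
A=np.hstack([cv2.imread(f'pics/k_{n}.png') for n in("top","scene")]); cv2.imwrite('pics/k.png',A); print(A.shape)
E
```

```text
[ 0.5371 -0.0853  0.1942] [2.2472 2.1878 0.0099] [   4.49764365 -162.52969092]
scene [(0.52, [188.1, 176.8, 24.6, 19.7])]
top [(0.66, [332.0, 178.2, 19.3, 17.9]), (0.44, [395.6, 147.8, 32.5, 24.3])]
(396, 792, 3)
```

View pics/k.png

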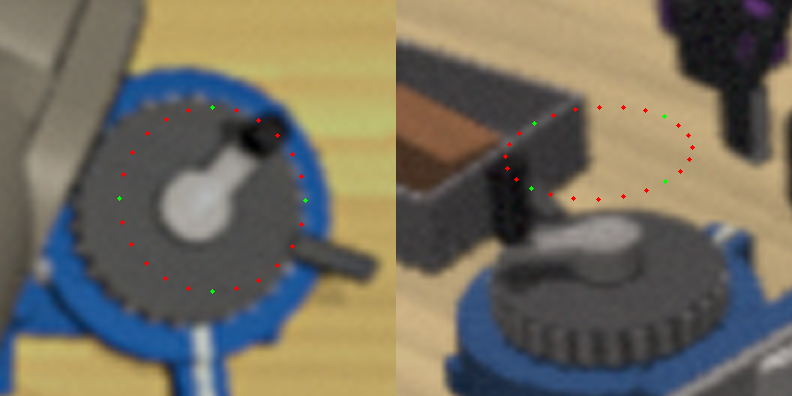

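The knob is at about -39° in world terms. In the top crop its centre is (267,132), and the scene crop at (511,163) agrees. I'll go over it and grip.

Emit:
apply_moves:
  moves:
    - [0,0,0,-0.0334,0.0068,0,0.45]
    - [0,0,0,-0.0334,0.0068,0,0.45]
    - [0,0,0,-0.0334,0.0068,0,0.45]
    - [0,0,0,-0.0334,0.0068,0,0.45]
    - [0,0,0,-0.0334,0.0068,0,0.45]
    - [0,0,0,0,0,0,0.45]
    - [0,0,0,0,0,0.025,0.45]
    - [0,0,0,0,0,0.025,0.45]
  grip_force: 40

```text
clock: 37.18
tcp_pos: [0.5641, -0.2537, 0.139]
orientation: [2.251, 2.189, 0.0]
contact_force: [-0.0, 1.4, -0.1]
grip_width: 0.0617
gripper_force: 0.0
```

```bash
python3 - <<'E'
from h import *
t=telemetry.get_obs();print(np.round(t['tcp_pos'],4),np.round(1000*tov(t['tcp_pos']),1))
S=8
b=grab_frame("scene")[125:200,150:225]; cv2.imwrite("pics/g.png",cv2.resize(b,None,fx=S,fy=S,interpolation=cv2.INTER_CUBIC))
E
```

```text
[ 0.5641 -0.2537  0.139 ] [  36.1 -330.2]
```

View pics/g.png

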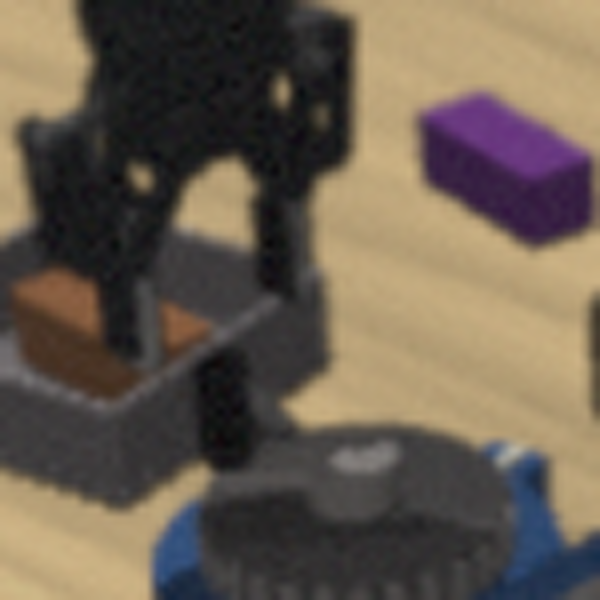

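```bash
python3 - <<'E'
from h import *
p=np.array([.5641,-.2537])
print("proj tcp z.131",(proj([[*p,.131],[*p,.087]],"scene")+.5-[150,125])*8)
for uv in((222,357),(222,352),(222,460)):
    u=np.array(uv)/8-.5+[150,125]; z=.131 if uv[1]<400 else .087; w=ray(u,"scene",z); print(uv,np.round(w,4),np.round(1000*tov(w-[.0025,0]),1))
E
```

```text
proj tcp z.131 [[220.50119213 355.50781274]
 [230.01780052 459.9269674 ]]
(222, 357) [ 0.5645 -0.2525] [  34. -329.]
(222, 352) [ 0.562  -0.2552] [  31.5 -331.7]
(222, 460) [ 0.566 -0.256] [  35.6 -332.4]
```

The projected TCP falls on the knob's top centre (222,357), so I'll descend and grip.

Emit:
apply_moves:
  moves:
    - [0,0,0,0,0,0.02,0.45]
    - [0,0,0,0,0,0.015,0.45]
    - [0,0,0,0,0,0.009,0.45]
    - [0,0,0,0,0,0,-1]
    - [0,0,0,0,0,0,-1]
    - [0,0,0,0,0,0,-1]
    - [0,0,0,0,0,0,-1]
    - [0,0,0,0,0,0,-1]

```text
clock: 37.9
tcp_pos: [0.5638, -0.2525, 0.0966]
orientation: [2.25, 2.192, 0.001]
contact_force: [-2.8, 0.1, 5.3]
grip_width: 0.0191
gripper_force: 39.1
```

```bash
python3 - <<'E'
from h import *
t=telemetry.get_obs();v=1000*tov(t['tcp_pos']);print(np.round(t['tcp_pos'],4),np.round(v,1),np.round(t['contact_force'],1),t['grip_width'],t['gripper_force'])
d=v-[0,-301.5];print(np.hypot(*d),np.degrees(np.arctan2(d[0],d[1])))
E
```

```text
[ 0.5638 -0.2525  0.0966] [  35.8 -328.9] [-2.8  0.1  5.3] 0.019094308702947805 39.07619118690491
45.09683180811373 127.475945408991
```

Emit:
apply_moves:
  moves:
    - [0,0,0,-0.0058,-0.0053,-0.0015,-1]
    - [0,0,0,-0.0056,-0.0076,0,-1]
    - [0,0,0,-0.0039,-0.0086,0,-1]
    - [0,0,0,-0.002,-0.0092,0,-1]
    - [0,0,0,-0.0001,-0.0094,0,-1]
    - [0,0,0,0.0019,-0.0092,0,-1]
    - [0,0,0,0.0037,-0.0086,0,-1]
    - [0,0,0,0.0055,-0.0077,0,-1]

```text
clock: 38.57
tcp_pos: [0.4969, -0.2565, 0.0968]
orientation: [-2.251, -2.191, 0.0]
contact_force: [4.8, 0.6, -12.5]
grip_width: 0.0188
gripper_force: 39.9
```

```bash
cat >> h.py <<'E'
def crk():
    t=telemetry.get_obs();v=1000*tov(t['tcp_pos']); d=v-[0,-301.5]; f=t['contact_force']; fv=np.array([np.cos(VA)*f[0]+np.sin(VA)*f[1],-np.sin(VA)*f[0]+np.cos(VA)*f[1]])
    ph=np.arctan2(d[0],d[1]); print("clock %.2f"%t["clock"],"z %.4f"%t['tcp_pos'][2],"v",np.round(v,1),"r %.1f phi %.1f"%(np.hypot(*d),np.degrees(ph)%360),"F rad %.1f tan(cw) %.1f z %.1f"%(fv@[np.sin(ph),np.cos(ph)],fv@[np.cos(ph),-np.sin(ph)],f[2]),"grip",t['grip_width'])
E
python3 -c "
from h import *
crk()
t=telemetry.get_obs();print(t['joints'])"
```

```text
clock 38.57 z 0.0968 v [ -31.  -334.8] r 45.5 phi 222.9 F rad -3.8 tan(cw) -3.0 z -12.5 grip 0.01882324180040934
[-0.16467073  0.55328261  0.70328771  1.98396348 -0.50232022  0.78333494
  0.80475477]
```

Emit:
apply_moves:
  moves:
    - [0,0,0,0.0057,-0.0054,0.001,-1]
    - [0,0,0,0.0065,-0.0043,0,-1]
    - [0,0,0,0.0072,-0.0031,0,-1]
    - [0,0,0,0.0061,-0.0016,0,-1]
    - [0,0,0,0,0,0,-1]
    - [0,0,0,0,0,0,-1]
    - [0,0,0,0,0,0,-1]
    - [0,0,0,0,0,0,-1]

```text
clock: 39.23
tcp_pos: [0.4841, -0.2301, 0.0966]
orientation: [-2.248, -2.191, -0.001]
contact_force: [-2.6, 1.9, 7.8]
grip_width: 0.0186
gripper_force: 42.0
```

```bash
python3 -c "
from h import *
crk()
im=grab_frame('top'); cv2.imwrite('pics/c1.png',im)"
```

```text
clock 39.23 z 0.0966 v [ -44.6 -308.7] r 45.2 phi 260.8 F rad 2.3 tan(cw) 2.3 z 7.8 grip 0.01855360368339017
```

Emit:
apply_moves:
  moves:
    - [0,0,0,0.0023,-0.0004,0,-1]
    - [0,0,0,0.0023,-0.0002,0,-1]
    - [0,0,0,0,0,0,-1]
    - [0,0,0,0.0024,-0.0001,0,-1]
    - [0,0,0,0,0,0,-1]
    - [0,0,0,0.0024,0,0,-1]
    - [0,0,0,0,0,0,-1]
    - [0,0,0,0,0,0,-1]

```text
clock: 39.95
tcp_pos: [0.4838, -0.222, 0.0966]
orientation: [-2.251, -2.192, 0.0]
contact_force: [-2.9, -1.3, 7.9]
grip_width: 0.019
gripper_force: 41.9
```

```bash
python3 -c "
from h import *
crk()"
```

```text
clock 39.95 z 0.0966 v [ -45.1 -300.7] r 45.1 phi 271.1 F rad 2.9 tan(cw) -1.4 z 7.9 grip 0.0189955330608811
```

Emit:
apply_moves:
  moves:
    - [0,0,0,0.0031,0.0002,0,-1]
    - [0,0,0,0,0,0,-1]
    - [0,0,0,0.0031,0.0004,0,-1]
    - [0,0,0,0,0,0,-1]
    - [0,0,0,0.0031,0.0006,0,-1]
    - [0,0,0,0,0,0,-1]
    - [0,0,0,0.003,0.0008,0,-1]
    - [0,0,0,0,0,0,-1]

```text
clock: 40.62
tcp_pos: [0.4862, -0.2094, 0.0966]
orientation: [-2.25, -2.192, 0.0]
contact_force: [-2.8, -0.4, 7.9]
grip_width: 0.0189
gripper_force: 41.9
```

```bash
python3 -c "
from h import *
crk()
m=None
for n in('top','scene'):
  im=grab_frame(n); cv2.imwrite(f'pics/c2_{n}.png',im)
a=cv2.resize(cv2.imread('pics/c2_top.png')[150:215,212:312],None,fx=4,fy=4,interpolation=cv2.INTER_CUBIC)
b=cv2.resize(cv2.imread('pics/c2_scene.png')[150:280,185:310],None,fx=3,fy=3,interpolation=cv2.INTER_CUBIC)
h=max(a.shape[0],b.shape[0]); o=np.zeros((h,a.shape[1]+b.shape[1],3),np.uint8); o[:a.shape[0],:a.shape[1]]=a;o[:b.shape[0],a.shape[1]:]=b; print(o.shape); cv2.imwrite('pics/c2.png',o)"
```

```text
clock 40.62 z 0.0966 v [ -43. -288.] r 45.1 phi 287.4 F rad 2.5 tan(cw) -1.3 z 7.9 grip 0.018899864207493285
(390, 775, 3)
```

View pics/c2.png

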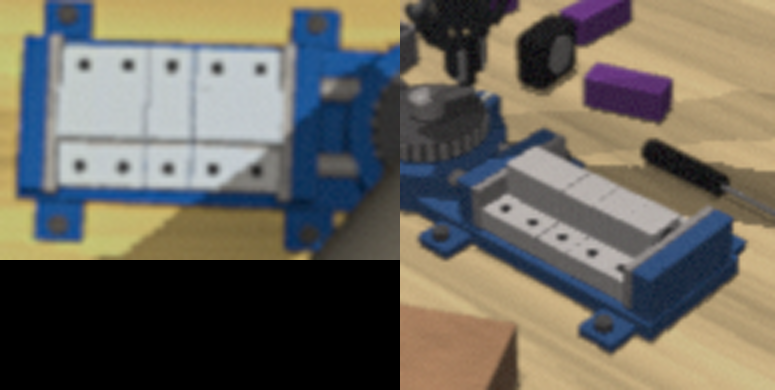

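The pack is nearly closed, with only hairline gaps left at crop (145,90) and (192,90). I'll keep cranking in small steps.

Emit:
apply_moves:
  moves:
    - [0,0,0,0.003,0.001,0,-1]
    - [0,0,0,0,0,0,-1]
    - [0,0,0,0,0,0,-1]
    - [0,0,0,0.0029,0.0013,0,-1]
    - [0,0,0,0,0,0,-1]
    - [0,0,0,0,0,0,-1]
    - [0,0,0,0,0,0,-1]
    - [0,0,0,0,0,0,-1]

```text
clock: 41.38
tcp_pos: [0.4887, -0.2036, 0.0966]
orientation: [-2.25, -2.192, -0.0]
contact_force: [-1.7, -1.1, 8.2]
grip_width: 0.019
gripper_force: 41.9
```

```bash
python3 -c "
from h import *
crk()"
```

```text
clock 41.38 z 0.0966 v [ -40.6 -282.1] r 45.0 phi 295.5 F rad 1.0 tan(cw) -1.8 z 8.2 grip 0.018955326077349288
```

Emit:
apply_moves:
  moves:
    - [0,0,0,0.0028,0.0014,0,-1]
    - [0,0,0,0,0,0,-1]
    - [0,0,0,0,0,0,-1]
    - [0,0,0,0.0027,0.0016,0,-1]
    - [0,0,0,0,0,0,-1]
    - [0,0,0,0,0,0,-1]
    - [0,0,0,0,0,0,-1]
    - [0,0,0,0,0,0,-1]

```text
clock: 42.05
tcp_pos: [0.4919, -0.1983, 0.0966]
orientation: [-2.251, -2.192, -0.0]
contact_force: [-1.8, -1.4, 7.6]
grip_width: 0.0187
gripper_force: 41.9
```

```bash
python3 -c "
from h import *
crk()"
```

```text
clock 42.05 z 0.0966 v [ -37.6 -276.7] r 45.0 phi 303.4 F rad 0.7 tan(cw) -2.2 z 7.6 grip 0.01869891530929041
```

Emit:
apply_moves:
  moves:
    - [0,0,0,0.0026,0.0018,0,-1]
    - [0,0,0,0,0,0,-1]
    - [0,0,0,0,0,0,-1]
    - [0,0,0,0.0024,0.002,0,-1]
    - [0,0,0,0,0,0,-1]
    - [0,0,0,0,0,0,-1]
    - [0,0,0,0,0,0,-1]
    - [0,0,0,0,0,0,-1]

```text
clock: 42.72
tcp_pos: [0.4932, -0.1965, 0.0966]
orientation: [2.254, 2.188, -0.006]
contact_force: [-8.7, -9.1, 9.7]
grip_width: 0.0191
gripper_force: 42.2
```

```bash
python3 -c "
from h import *
crk()"
```

```text
clock 42.72 z 0.0966 v [ -36.3 -274.9] r 45.0 phi 306.2 F rad 1.3 tan(cw) -12.5 z 9.7 grip 0.019100059393601192
```

Contact reached: the tangential force jumped to 12.5 N. I'll push a little more, then release and rise.

Emit:
apply_moves:
  moves:
    - [0,0,0,0.0022,0.0016,0,-1]
    - [0,0,0,0,0,0,-1]
    - [0,0,0,0,0,0,-1]
    - [0,0,0,0,0,0,-1]
    - [0,0,0,0,0,0,-1]
    - [0,0,0,0,0,0,-1]
    - [0,0,0,0,0,0,-1]
    - [0,0,0,0,0,0,-1]

```text
clock: 43.38
tcp_pos: [0.4935, -0.1961, 0.0965]
orientation: [2.256, 2.186, -0.01]
contact_force: [-11.8, -12.6, 10.0]
grip_width: 0.0187
gripper_force: 42.3
```

```bash
python3 -c "
from h import *
crk()"
```

```text
clock 43.38 z 0.0965 v [ -36.1 -274.5] r 45.0 phi 306.8 F rad 1.5 tan(cw) -17.2 z 10.0 grip 0.018685420111620506
```

Emit:
apply_moves:
  moves:
    - [0,0,0,0,0,0,0.45]
    - [0,0,0,0,0,0,0.45]
    - [0,0,0,0,0,0,0.45]
    - [0,0,0,0,0,-0.02,0.45]
    - [0,0,0,0,0,-0.035,0.45]
    - [0,0,0,0,0,-0.035,0.45]
    - [0,0,0,0,0,-0.02,0.45]
    - [0,0,0,0,0,0,-1]

```text
clock: 44.05
tcp_pos: [0.5004, -0.1912, 0.2102]
orientation: [2.245, 2.19, 0.008]
contact_force: [0.7, -0.5, -0.4]
grip_width: 0.0512
gripper_force: 0.0
```

Emit:
apply_moves:
  moves:
    - [0,0,0,0.04,-0.01,0,-1]
    - [0,0,0,0.04,-0.01,0,-1]
    - [0,0,0,0.04,-0.01,0,-1]
    - [0,0,0,0.04,-0.01,0,-1]
    - [0,0,0,0,0,0,-1]
    - [0,0,0,0,0,0,-1]
    - [0,0,0,0,0,0,-1]
    - [0,0,0,0,0,0,-1]

```text
clock: 44.72
tcp_pos: [0.4618, -0.031, 0.2059]
orientation: [2.252, 2.19, -0.001]
contact_force: [-0.1, 0.2, 0.3]
grip_width: 0.0
gripper_force: 0.0
```

```bash
python3 - <<'E'
from h import *
t=telemetry.get_obs();v=1000*tov(t['tcp_pos']);print(np.round(t['tcp_pos'],4),np.round(v,1),np.round(t['contact_force'],1),t['clock'])
S=7; n="top"
b=cv2.resize(grab_frame(n),None,fx=S,fy=S,interpolation=cv2.INTER_CUBIC)
c,s=np.cos(VA),np.sin(VA); ax=np.array([VX-.002-s*-.302,VY+.001+c*-.302])
for deg in range(0,121,10):  # collar angle clockwise from vise -y
    th=-np.pi/2-np.radians(deg)+VA; L=[[*(ax+r_*np.array([np.cos(th),np.sin(th)])),.072] for r_ in(.085,.1)]
    q=((proj(L,n)+.5)*S).round().astype(int); cv2.line(b,tuple(q[0]),tuple(q[1]),(0,0,255) if deg!=80 else (0,255,0),1)
cv2.imwrite("pics/t1.png",b[150*S:225*S,270*S:375*S])
E
```

```text
[ 0.4618 -0.031   0.2059] [ -72.3 -110.4] [-0.1  0.2  0.3] 44.7167
```

View pics/t1.png

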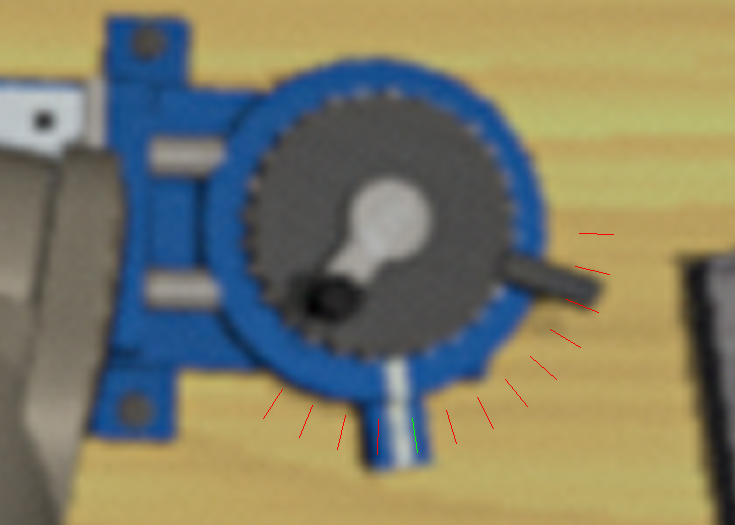

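The tab sits at about 15° clockwise from -y (crop (550,280)) and the mark at 80°. The knob stayed where I left it, at crop (325,297). I'll stand the shut fingers behind the tab.

Emit:
apply_moves:
  moves:
    - [0,0,0,-0.0352,0.0103,0,-1]
    - [0,0,0,-0.0352,0.0103,0,-1]
    - [0,0,0,-0.0352,0.0103,0,-1]
    - [0,0,0,-0.0352,0.0103,0,-1]
    - [0,0,0,-0.0352,0.0103,0,-1]
    - [0,0,0,-0.0352,0.0103,0,-1]
    - [0,0,0,-0.0352,0.0103,0,-1]
    - [0,0,0,-0.0352,0.0103,0,-1]

```text
clock: 45.43
tcp_pos: [0.536, -0.3174, 0.2055]
orientation: [-2.253, -2.189, 0.001]
contact_force: [-0.3, 0.2, 0.3]
grip_width: 0.0001
gripper_force: 0.0
```

Emit:
apply_moves:
  moves:
    - [0,0,0,0,0,0,-1]
    - [0,0,0,0,0,0.0365,-1]
    - [0,0,0,0,0,0.0365,-1]
    - [0,0,0,0,0,0.0365,-1]
    - [0,0,0,0,0,0.0355,-1]
    - [0,0,0,0,0,0,-1]
    - [0,0,0,0,0,0,-1]
    - [0,0,0,0,0,0,-1]

```text
clock: 46.1
tcp_pos: [0.537, -0.3157, 0.0627]
orientation: [2.251, 2.189, -0.0]
contact_force: [0.5, 0.9, 1.1]
grip_width: 0.0002
gripper_force: 0.0
```

```bash
python3 - <<'E'
from h import *
t=telemetry.get_obs();v=1000*tov(t['tcp_pos']);print(np.round(v,1),np.round(t['tcp_pos'],4),np.round(t['contact_force'],1))
p=v-[0,-301.5]
for th in list(range(15,72,8))+[75,79]:
    q=np.radians(th); d=21.5-3.5*(th-15)/65; n=85*np.array([-np.sin(q),-np.cos(q)])-d*np.array([-np.cos(q),np.sin(q)])
    print(th,"tool x %.1f y %.1f"%(n[1]-p[1],n[0]-p[0])); p=n
E
```

```text
[  10.7 -392.8] [ 0.537  -0.3157  0.0627] [0.5 0.9 1.1]
15 tool x 3.7 y -12.0
23 tool x 1.2 y -12.6
31 tool x 3.0 y -12.3
39 tool x 4.7 y -11.7
47 tool x 6.3 y -10.9
55 tool x 7.8 y -9.9
63 tool x 9.2 y -8.6
71 tool x 10.3 y -7.2
75 tool x 5.5 y -3.0
79 tool x 5.7 y -2.6
```

Push up to about 71°, then check.

Emit:
apply_moves:
  moves:
    - [0,0,0,0.0037,-0.012,0,-1]
    - [0,0,0,0.0012,-0.0126,0,-1]
    - [0,0,0,0.003,-0.0123,0,-1]
    - [0,0,0,0.0047,-0.0117,0,-1]
    - [0,0,0,0.0063,-0.0109,0,-1]
    - [0,0,0,0.0078,-0.0099,0,-1]
    - [0,0,0,0.0092,-0.0086,0,-1]
    - [0,0,0,0.0103,-0.0072,0,-1]

```text
clock: 46.77
tcp_pos: [0.4557, -0.2677, 0.0646]
orientation: [2.246, 2.184, 0.005]
contact_force: [3.3, -2.5, -1.7]
grip_width: 0.0002
gripper_force: 1.6
```

```bash
cat >> h.py <<'E'
def tab(tag):
    t=telemetry.get_obs();v=1000*tov(t['tcp_pos']);print(np.round(v,1),np.round(t['tcp_pos'],4),np.round(t['contact_force'],1))
    for n in("top","scene"):
        g=grab_frame(n); cv2.imwrite(f"pics/{tag}_{n}.png",g)
        c,s=np.cos(VA),np.sin(VA); ax=np.array([VX+(-.002 if n=="top" else .0025)-s*-.302,VY+.001+c*-.302])
        hs=cv2.cvtColor(g,cv2.COLOR_BGR2HSV)
        for deg in range(50,101,5):
            th=-np.pi/2-np.radians(deg)+VA; u,w=np.array([np.cos(th),np.sin(th)]),np.array([-np.sin(th),np.cos(th)])
            L=[[*(ax+r_*u+k*w),.072] for r_ in np.linspace(.08,.096,6) for k in(-.003,0,.003)]
            q=(proj(L,n)).round().astype(int); print(n,deg,"S %d V %d"%tuple(np.median(hs[q[:,1],q[:,0],1:],axis=0)))
E
python3 -c "
from h import *
tab('t2')"
```

```text
[ -71.9 -347.1] [ 0.4557 -0.2677  0.0646] [ 3.3 -2.5 -1.7]
top 50 S 44 V 78
top 55 S 47 V 78
top 60 S 46 V 77
top 65 S 44 V 75
top 70 S 45 V 73
top 75 S 44 V 66
top 80 S 45 V 61
top 85 S 46 V 57
top 90 S 50 V 50
top 95 S 87 V 59
top 100 S 125 V 103
scene 50 S 82 V 88
scene 55 S 26 V 30
scene 60 S 5 V 62
scene 65 S 11 V 46
scene 70 S 20 V 20
scene 75 S 41 V 25
scene 80 S 77 V 76
scene 85 S 89 V 173
scene 90 S 89 V 174
scene 95 S 88 V 175
scene 100 S 90 V 176
```

Emit:
apply_moves:
  moves:
    - [0,0,0,0.0055,-0.003,0,-1]
    - [0,0,0,0.0057,-0.0026,0,-1]
    - [0,0,0,0,0,0,-1]
    - [0,0,0,0,0,0,-1]
    - [0,0,0,0,0,0,-1]
    - [0,0,0,-0.012,0,0,-1]
    - [0,0,0,-0.012,0,0,-1]
    - [0,0,0,0,0,0,-1]

```text
clock: 47.53
tcp_pos: [0.4461, -0.2799, 0.061]
orientation: [2.253, 2.189, -0.002]
contact_force: [-0.7, -0.2, 0.0]
grip_width: 0.0003
gripper_force: 0.0
```

Emit:
apply_moves:
  moves:
    - [0,0,0,0,0,-0.035,-1]
    - [0,0,0,0,0,-0.035,-1]
    - [0,0,0,0,0,-0.035,-1]
    - [0,0,0,0,0,-0.035,-1]
    - [0,0,0,-0.035,0.015,0,-1]
    - [0,0,0,-0.035,0.015,0,-1]
    - [0,0,0,-0.035,0.015,0,-1]
    - [0,0,0,-0.035,0.015,0,-1]

```text
clock: 48.2
tcp_pos: [0.5042, -0.4191, 0.2006]
orientation: [-2.247, -2.193, -0.002]
contact_force: [-0.0, -0.9, 0.8]
grip_width: 0.0001
gripper_force: 0.0
```

```bash
python3 - <<'E'
from h import *
tab('t3')
S=6
b=cv2.resize(cv2.imread("pics/t3_top.png")[150:225,205:338],None,fx=S,fy=S,interpolation=cv2.INTER_CUBIC)
c,s=np.cos(VA),np.sin(VA); ax=np.array([VX-.002-s*-.302,VY+.001+c*-.302])
for deg in (73.3,80.2,87.1):
    th=-np.pi/2-np.radians(deg)+VA; L=[[*(ax+r_*np.array([np.cos(th),np.sin(th)])),.072] for r_ in(.09,.115)]
    q=((proj(L,"top")+.5-[205,150])*S).round().astype(int); cv2.line(b,tuple(q[0]),tuple(q[1]),(0,255,0) if deg==80.2 else (0,0,255),1)
cv2.imwrite("pics/t3.png",b)
E
```

```text
[ -19.3 -497.2] [ 0.5042 -0.4191  0.2006] [-0.  -0.9  0.8]
top 50 S 122 V 188
top 55 S 122 V 188
top 60 S 124 V 190
top 65 S 125 V 188
top 70 S 124 V 188
top 75 S 102 V 128
top 80 S 12 V 46
top 85 S 22 V 41
top 90 S 202 V 73
top 95 S 116 V 65
top 100 S 124 V 116
scene 50 S 89 V 158
scene 55 S 90 V 159
scene 60 S 88 V 160
scene 65 S 87 V 130
scene 70 S 43 V 27
scene 75 S 36 V 24
scene 80 S 43 V 25
scene 85 S 42 V 44
scene 90 S 75 V 97
scene 95 S 88 V 149
scene 100 S 88 V 150
```

View pics/t3.png

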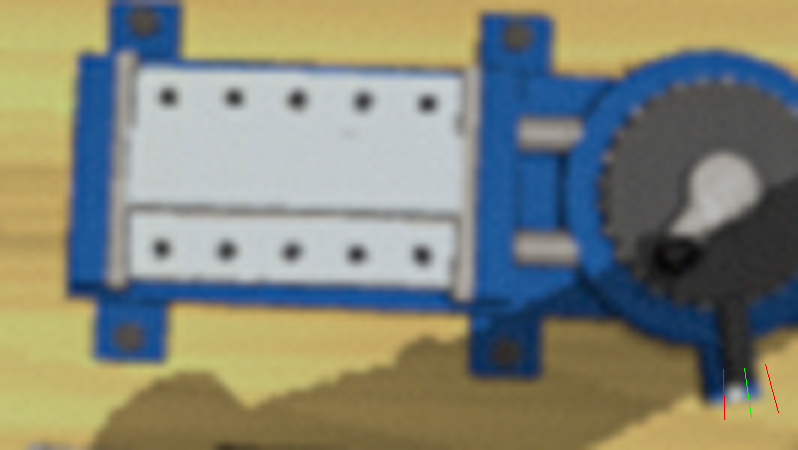

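```bash
python3 - <<'E'
from h import *
g3=cv2.imread("pics/t3_top.png"); g1=cv2.imread("pics/l1_top.png")
c,s=np.cos(VA),np.sin(VA)
for axo in(0,.001):
    ax=np.array([VX-.002-s*-.302,VY+axo+c*-.302])
    def ang(uv,z):
        d=tov(ray(uv,"top",z))-tov(ax); return round(np.degrees(np.arctan2(-d[0],-d[1])),1),round(1000*np.hypot(*d),1)
    V=g3.astype(int).max(2); 
    print("tab",[(rw,)+ang((cs:=np.average(np.arange(320,337),weights=np.clip(75-V[rw,320:337],0,40)+1e-6),rw),.072) for rw in range(204,213)])
    hs=cv2.cvtColor(g1,cv2.COLOR_BGR2HSV).astype(int)
    print("mark",[(rw,)+ang((np.average(np.arange(321,334),weights=np.clip(110-hs[rw,321:334,1],0,200)*(hs[rw,321:334,2]>110)+1e-6),rw),.045 if rw<209 else .034) for rw in range(203,216)])
    print("hub",tov(ray((325.3-.5,181.2-.5),"top",.09))-tov(ax))
E
```

```text
tab [(204, np.float64(81.8), np.float64(68.8)), (205, np.float64(83.6), np.float64(71.7)), (206, np.float64(82.8), np.float64(74.8)), (207, np.float64(85.4), np.float64(77.6)), (208, np.float64(85.6), np.float64(80.7)), (209, np.float64(85.9), np.float64(83.7)), (210, np.float64(85.5), np.float64(86.8)), (211, np.float64(85.3), np.float64(89.8)), (212, np.float64(84.6), np.float64(92.9))]
mark [(203, np.float64(80.5), np.float64(64.6)), (204, np.float64(81.1), np.float64(67.7)), (205, np.float64(80.5), np.float64(70.9)), (206, np.float64(80.8), np.float64(74.0)), (207, np.float64(80.0), np.float64(77.3)), (208, np.float64(82.5), np.float64(80.0)), (209, np.float64(80.4), np.float64(83.1)), (210, np.float64(80.8), np.float64(86.2)), (211, np.float64(80.0), np.float64(89.5)), (212, np.float64(80.3), np.float64(92.6)), (213, np.float64(79.5), np.float64(95.9)), (214, np.float64(79.8), np.float64(99.0)), (215, np.float64(79.7), np.float64(102.2))]
hub [0.00093402 0.00261081]
tab [(204, np.float64(81.0), np.float64(68.9)), (205, np.float64(82.8), np.float64(71.8)), (206, np.float64(82.0),
[... 171 characters left out ...]
, np.float64(86.8)), (211, np.float64(84.7), np.float64(89.9)), (212, np.float64(84.0), np.float64(93.0))]
mark [(203, np.float64(79.6), np.float64(64.8)), (204, np.float64(80.3), np.float64(67.8)), (205, np.float64(79.7), np.float64(71.1)), (206, np.float64(80.0), np.float64(74.1)), (207, np.float64(79.2), np.float64(77.4)), (208, np.float64(81.8), np.float64(80.1)), (209, np.float64(79.7), np.float64(83.2)), (210, np.float64(80.1), np.float64(86.3)), (211, np.float64(79.4), np.float64(89.6)), (212, np.float64(79.7), np.float64(92.7)), (213, np.float64(79.0), np.float64(96.1)), (214, np.float64(79.3), np.float64(99.2)), (215, np.float64(79.1), np.float64(102.4))]
hub [0.00096152 0.00161119]
```

```bash
python3 - <<'E'
from h import *
c,s=np.cos(VA),np.sin(VA)
for n,off in(("top",-.002),("scene",.0028)):
    hs=cv2.cvtColor(cv2.imread(f"pics/t3_{n}.png"),cv2.COLOR_BGR2HSV)[...,1].astype(np.float32)
    ax=np.array([VX+off-s*-.302,VY+.0005+c*-.302]); D=np.arange(60,106,2.)
    for R in(.085,.092):
        L=[[*(ax+R*np.array([np.cos(t),np.sin(t)])),.072] for t in -np.pi/2-np.radians(D)+VA]
        q=proj(L,n).astype(np.float32); v=cv2.remap(hs,q[:,0].copy(),q[:,1].copy(),cv2.INTER_LINEAR).ravel(); print(n,R,dict(zip(D.astype(int).tolist(),v.round().astype(int).tolist())))
E
```

```text
top 0.085 {60: 126, 62: 125, 64: 125, 66: 127, 68: 127, 70: 125, 72: 123, 74: 108, 76: 70, 78: 27, 80: 7, 82: 9, 84: 12, 86: 54, 88: 165, 90: 204, 92: 196, 94: 157, 96: 44, 98: 123, 100: 128, 102: 131, 104: 130}
top 0.092 {60: 124, 62: 124, 64: 120, 66: 123, 68: 122, 70: 122, 72: 123, 74: 123, 76: 111, 78: 61, 80: 13, 82: 10, 84: 19, 86: 73, 88: 180, 90: 208, 92: 185, 94: 113, 96: 100, 98: 124, 100: 125, 102: 124, 104: 124}
scene 0.085 {60: 88, 62: 88, 64: 89, 66: 87, 68: 82, 70: 50, 72: 40, 74: 31, 76: 24, 78: 32, 80: 42, 82: 32, 84: 21, 86: 23, 88: 41, 90: 51, 92: 71, 94: 89, 96: 87, 98: 87, 100: 88, 102: 89, 104: 87}
scene 0.092 {60: 92, 62: 91, 64: 87, 66: 82, 68: 58, 70: 20, 72: 20, 74: 34, 76: 38, 78: 48, 80: 55, 82: 60, 84: 46, 86: 63, 88: 78, 90: 88, 92: 91, 94: 90, 96: 88, 98: 88, 100: 90, 102: 89, 104: 89}
```

The tab reads about 82° (1.43 rad), which is inside the 1.28–1.52 band. The pack is flush between both jaws, the offcut is in the tray and the robot is clear, so I'm handing in.

```bash
python3 -c "
from bench import order
print(order.hand_in())"
```

```text
the job is handed in; nothing more can be done
None
```

The job is handed in, with no verdict returned: five brackets packed and cranked tight between the jaws, the collar tab at about 1.43 rad (mark 1.40), and the offcut in the tray; I could not read the jaw force after letting go of the knob.

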